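Gauge the witness bar and load the kiln setter

TASK

Get this batch of bone-dry clay ready for the kiln. Check the red witness bar in the shrinkage gauge: lay it lengthwise between the jaws, slide the jaw shut until its sprung face bears lightly on the bar's end, with the far end against the fixed jaw, and hold that for a second, never pressing harder than the spring; then leave the jaw fully open, put the bar in the setter's long trough and lay every seal blank flat in a well of its own. Dry clay is brittle, so grip blanks and bar gently (no more than about 30 N of grip), and leave the pot, spray bottle and dish alone.

Things in the scene. Friction and masses are not known exactly. Their poses are not given: they have to be found in the camera images.
- ware_board: Dark wooden board lying flat, 220 (x) x 250 (y) x 10 mm thick, fixed; origin at the centre of its underside. The dry blanks lie on it.
- setter: Dark grey kiln setter, 212 (x) x 230 (y) mm, 18 mm high, fixed; origin at the centre of its underside. It has four rectangular wells in a 2 by 2 pattern, pale inside, and along its +y side one long trough.
- trough (a point): Middle of the floor of the trough: 118 mm (setter x) by 46 mm (setter y), 12 mm deep; its floor is 6 mm above the table. z up.
- gauge: Shrinkage gauge (a bench caliper): aluminium bed 100 (x) x 250 (y) x 10 mm thick, fixed; origin at the centre of its underside. Dark fixed jaw at its -y end, blue sliding jaw towards +y; jaws 64 mm wide in x, 30 mm (fixed) and about 28 mm (sliding) high above the bed.
- gauge_bed (a point): Point on the gauge bed (10 mm above the table) at the foot of the fixed jaw's measuring face, middle of its width; axes parallel to the gauge's. The measured part lies from here towards +y.
- jaw (a joint): Travel of the sliding jaw along the gauge's +y, m: 0 to 0.090. The gap between the jaw faces is 60 mm + this value (face spring out). 0.090 = fully open. Sliding friction about 1.5 N; it stays where it is left.
- jaw_face (a joint): The sprung steel face on the sliding jaw: how far it is pushed back into the jaw, m, 0 to 0.012. Its spring pushes with 2 N at 0 and 0.5 N more per mm, so 8 N at its end stop; 0.002 to 0.010 is a good measuring contact.
- jaw_grip (a point): Grip point on the black handle block on top of the sliding jaw. The block is 30 (gauge x) x 18 mm (gauge y), stands from 36 to 82 mm above the table; this point is on its axis 70 mm above the table. Moves with the jaw.
- witness_bar: Red-brown dry clay witness bar, 104 (x) x 34 (y) x 30 (z) mm, 0.19 kg, loose; origin at its centre. Brittle: more than 80 N of finger force in total on it counts as broken.
- well0 (a point): Middle of the floor of a well in the setter: 90 mm (setter x) by 56 mm (setter y), 12 mm deep; its floor is 6 mm above the table. z up.
- well1 (a point): Middle of the floor of a well in the setter: 90 mm (setter x) by 56 mm (setter y), 12 mm deep; its floor is 6 mm above the table. z up.
- well2 (a point): Middle of the floor of a well in the setter: 90 mm (setter x) by 56 mm (setter y), 12 mm deep; its floor is 6 mm above the table. z up.
- well3 (a point): Middle of the floor of a well in the setter: 90 mm (setter x) by 56 mm (setter y), 12 mm deep; its floor is 6 mm above the table. z up.
- blank0: Pale dry clay seal blank with two darker bands, 72 (x) x 38 (y) x 38 (z) mm, about 0.17 kg (varies), loose, lying on its side; origin at its centre. May be absent. Brittle: more than 80 N of finger force in total on it counts as broken.
- blank1: Pale dry clay seal blank with two darker bands, 72 (x) x 38 (y) x 38 (z) mm, about 0.17 kg (varies), loose, lying on its side; origin at its centre. May be absent. Brittle: more than 80 N of finger force in total on it counts as broken.
- blank2: Pale dry clay seal blank with two darker bands, 72 (x) x 38 (y) x 38 (z) mm, about 0.17 kg (varies), loose, lying on its side; origin at its centre. May be absent. Brittle: more than 80 N of finger force in total on it counts as broken.
- blank3: Pale dry clay seal blank with two darker bands, 72 (x) x 38 (y) x 38 (z) mm, about 0.17 kg (varies), loose, lying on its side; origin at its centre. May be absent. Brittle: more than 80 N of finger force in total on it counts as broken.
- brush_pot: Dark glazed pot with tools, about 92 mm wide, 155 mm high, loose, not part of the job: leave it standing where it is. Origin under its centre.
- spray_bottle: Pale blue spray bottle, 66 mm wide, 150 mm high, loose, not part of the job: leave it standing where it is. Origin under its centre.
- slip_dish: Small white bowl, 72 mm wide, 30 mm high, loose, not part of the job: leave it standing where it is. Origin under its centre.
Things that resemble listed ones, but are neither listed nor needed, are in the scene too. Several things look just like the witness_bar: the one meant starts nearest to the robot's base.

How it is judged:
By the outcome, as a careful person would: the job done as asked, in the order asked, and still so for the second after the job is handed in, with the robot touching nothing.
Of blank0, blank1, blank2, blank3 only 2 to 4 are there at a start; the rules pass over those that are not, and their reading is None.
At some moment in a run one of blank0, blank1, blank2, blank3 may be knocked a few centimetres aside while the robot is not near it.
Once in a run the grip may slacken for a moment while it holds something.
It also fails if it takes over 210 s, if anything falls off the work surface, if the arm or the gripper's body presses on something with over 40 N, if the wrist force passes 120 N, or if a joint passes its speed limit or range.

ROBOT

A 6-joint arm with a two-finger parallel gripper is mounted at the origin on the work surface. World frame = base frame: x ahead of the robot, y to its left, z up, the work surface at z = 0. Lengths are in m, angles in rad, forces in N, time in s.
With the tool pointing down it reaches from about 0.375 to 0.9 m from the base axis. Payload 3.1 kg.
Tool frame: the origin (TCP) lies between the finger pads; the fingertips stand 19 mm ahead of it and the grasp point (between the pads) is the TCP; z points along the fingers, y is the line along which they close (so a half turn about z gives the same grasp; the last joint's range is limited). The gripper opens to 87 mm and grips with 3 to 60 N. Pads are 19 mm wide; open, the fingers measure 117 mm over their backs; the gripper's body (75 mm by 190 mm) begins 51 mm behind the grasp point.
Start: joints at [-1.452, 0.527, 1.433, -0, 1.181, -0.178], TCP at [0.183, -0.597, 0.209] pointing down, gripper open.
Joint ranges: [-3.08, 3.08], [-0.75, 2.2], [0.22, 2.44], [-1.43, 4.57], [0, 2.65], [-2.85, 2.85]. Speed limits (rad/s): [2.79, 2.79, 3.14, 3.14, 3.14, 3.14].

INTERFACE

Orientations are given as a unit quaternion [x, y, z, w].
In Python, from rig import telemetry, viewer, hand_in gives the robot as it stands. The module is installed in compiled form; this text tells all that it offers.
- The arm moves only by the shell command python3 -m creep 'ROWS' [FORCE]. ROWS is JSON, a list of rows, each an object with "translation": the shift along the tool's x, y, z in mm, a list of three; "roll": the turn about the tool's z in degrees; "gripper": the finger opening in mm, from 0 to 87. In form: [{"translation": [tx, ty, tz], "roll": roll, "gripper": gripper}, ...]. A call has 1 to 5 rows; each row is the pose to reach, as a shift and turn from the pose commanded when the call began, along the tool's axes at that moment; what a row does not reach only later rows make up. A row lasts 1/12 s, in which the tool goes at most 41.7 mm and 7.16 degrees, less where a joint would pass 70% of its speed; a pose out of reach is approached as far as the arm can. A call with a gripper value outside its range is refused whole. The fingers move at their own pace and stop on an object; FORCE is the grip in N (left out, the last holds). Time passes only in rows, so rows that repeat a pose let the fingers close. It gives the time, the measured TCP pose, the force, the opening and the grip force at its end, in the units of the state.
- telemetry.get_obs(): the state, without advancing time (a new reading comes with each control period).
- viewer.camera(name): name is "side" or "top" or "wrist"; returns the picture (384x512x3 uint8, blue, green, red); there is no depth.
- viewer.camera_info(name): a dict with "intrinsics" (3x3 intrinsics, pixels), "rvec" (rotation vector, rad) and "tvec" (3), from world to camera coordinates, as OpenCV has them; the wrist camera has in their place "hand_eye" (4x4, takes a point from camera to tool coordinates, whose origin is the TCP and whose axes are the flange's). Camera axes: x right, y down, z forward; pixel columns grow to the right and rows downward; lengths in m; the calibration is good to about 2 mm. A picture is of the moment at which its call begins: read the wrist's pose just before it. camera_info takes no time and is no camera call.
- hand_in(): hands the job in; it is judged then, once.
Trained networks look in the newest picture that a camera, given by its name, has taken for a name from the list of things; names that differ only in an ending like _2 or _b are one class to them, and where a whole thing is asked for, a point or a joint stands for the part that bears it (a point fixed in the world has none). Each returns a list of dicts, best first, with "p" (0 to 1); they miss things now and then, are a little off and sometimes report something else, mostly with a low value. They report only what shows in the picture. A call takes as long as a camera call. They do not tell look-alikes from the thing itself.
- viewer.recognise(camera, thing): "bbox" ([left, top, width, height] in pixels, round what is visible of it).
The state is a dict: "time": time; "q": joint angles; "joint_velocities": joint speeds; "joint_torque": joint torques, N m; "position": TCP position; "tool_rot": TCP orientation; "ft_force": force on the tool from outside, world axes, zero at the start; "moment": the same for the moment, N m; "grip_width": finger opening in m; "grip_force": force on a finger pad.
Only numpy, scipy, OpenCV 4.12 (cv2) and the standard library are available. Lean on these libraries where they do the work, as an engineer would, in place of code of your own. Each camera call takes 0.05 s, during which the arm holds its last target. There are 200 camera calls.

## Working session

There is one attempt and no reset: what is moved stays moved. The work goes in short steps, Python scripts to look and compute and a shell command to move; the robot and the scene stay as the last step left them, time stands still between calls to the robot, and variables do not carry over. Pictures are saved under pics/ and viewed, at most 14 in all, crops included, and the job is handed in when it is done.

```bash
mkdir -p pics
cat > h.py <<'E'
import numpy as np, cv2
from rig import telemetry, viewer
from scipy.spatial.transform import Rotation as R
def snap(c,fn=None):
    im=viewer.camera(c)
    if fn: cv2.imwrite('pics/'+fn,im)
    return im
def cam(c,obs=None):
    i=viewer.camera_info(c);K=np.array(i['intrinsics'])
    if c=='wrist':
        o=obs or telemetry.get_obs()
        T=np.eye(4);T[:3,:3]=R.from_quat(o['tool_rot']).as_matrix();T[:3,3]=o['position']
        W=T@np.array(i['hand_eye']);return K,W[:3,:3],W[:3,3]
    Rm=cv2.Rodrigues(np.array(i['rvec'],float))[0];return K,Rm.T,-Rm.T@np.array(i['tvec'],float).ravel()
def px2w(c,uv,z,C=None):
    K,A,t=C or cam(c);uv=np.atleast_2d(uv).astype(float)
    d=(A@np.linalg.inv(K)@np.c_[uv,np.ones(len(uv))].T).T
    return t+d*((z-t[2])/d[:,2])[:,None]
def w2px(c,P,C=None):
    K,A,t=C or cam(c);q=(K@A.T@(np.atleast_2d(P)-t).T).T
    return q[:,:2]/q[:,2:]
def go(P,yaw=None):
    "shift in tool axes (mm) to world target P, from the measured pose; roll in deg so tool y points along yaw (mod 180)"
    o=telemetry.get_obs();A=R.from_quat(o['tool_rot']).as_matrix()
    s=A.T@(np.array(P)-o['position'])*1000;r=None
    if yaw is not None:
        v=A.T@[np.cos(yaw),np.sin(yaw),0];r=np.degrees(np.arctan2(-v[0],v[1]));r=(r+90)%180-90
    return s.round(1),r
E
python3 - <<'E'
from h import *
o=telemetry.get_obs();print(o)
for c in('top','side'):
    snap(c,c+'0.png')
    K,A,t=cam(c);print(c,t.round(3),K[0,0])
    for n in('witness_bar','blank0','jaw_grip','gauge','setter','ware_board','slip_dish','brush_pot','spray_bottle'):
        print(n,[(r['bbox'],round(r['p'],2)) for r in viewer.recognise(c,n)])
a=np.hstack([cv2.imread('pics/top0.png')]);cv2.imwrite('pics/top0b.png',cv2.resize(a,(800,600)))
E
```

```text
{'time': 0.0, 'q': array([-1.45146763e+00,  5.28421994e-01,  1.43389862e+00,  3.41419790e-07,
        1.18140312e+00, -1.78556852e-01]), 'joint_velocities': array([ 3.39697271e-05,  9.96392142e-04,  2.20998994e-04, -1.28607872e-03,
        4.02961118e-04, -3.42932992e-05]), 'joint_torque': array([-5.33428356e-04, -4.40047073e+01, -1.76593727e+01,  6.33569062e-02,
        5.82197669e-02, -1.56249766e-04]), 'position': array([ 0.18333964, -0.59671005,  0.20829998]), 'tool_rot': array([ 9.88927963e-01,  1.48392547e-01,  3.17081501e-05, -1.06506768e-03]), 'ft_force': array([ 0.46850678, -0.03527005,  0.2306132 ]), 'moment': array([ 0.03586088, -0.06480469,  0.0098503 ]), 'grip_force': 0.0, 'grip_width': 0.08745764622322592}
top [ 0.422 -0.015  1.309] 474.1935229109252
witness_bar [([246.4, 153.0, 20.5, 40.8], 0.67), ([168.8, 131.0, 17.9, 36.3], 0.63), ([276.6, 137.1, 36.6, 26.5], 0.55), ([218.4, 121.2, 24.0, 28.4], 0.26)]
blank0 [([322.3, 217.2, 22.5, 30.4], 0.85), ([326.2, 245.1, 25.0, 29.5], 0.73)]
jaw_grip [([237.5, 223.2, 19.5, 29.1], 0.79), ([92.8, 198.9, 87.7, 82.4], 0.46)]
gauge [
[... 354 characters left out ...]
78 0.86 ] 459.1778594364164
witness_bar [([148.0, 241.2, 43.9, 34.1], 0.85), ([212.3, 153.0, 18.5, 30.9], 0.67), ([212.2, 185.4, 38.5, 29.0], 0.57)]
blank0 [([322.8, 155.6, 30.7, 23.7], 0.79), ([290.0, 152.2, 34.9, 23.4], 0.77)]
jaw_grip [([276.5, 203.5, 31.8, 35.0], 0.95)]
gauge [([263.4, 184.2, 61.1, 86.0], 0.66)]
setter [([192.4, 269.6, 122.5, 114.2], 0.96)]
ware_board [([278.9, 127.3, 81.3, 67.6], 0.6)]
slip_dish [([163.2, 199.1, 31.7, 20.5], 0.98), ([284.4, 208.6, 23.4, 9.2], 0.64), ([191.7, 271.5, 125.9, 112.5], 0.63), ([264.1, 185.9, 56.5, 82.3], 0.23)]
brush_pot [([127.9, 276.5, 48.7, 71.4], 0.96)]
spray_bottle [([248.7, 90.6, 29.4, 50.0], 0.57), ([191.1, 274.7, 126.2, 109.3], 0.57)]
```

View pics/top0b.png

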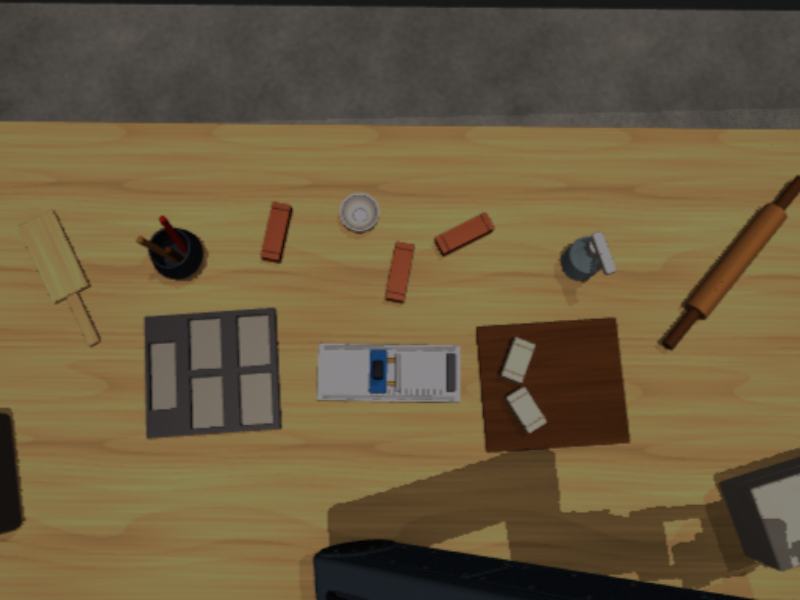

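View pics/side0.png

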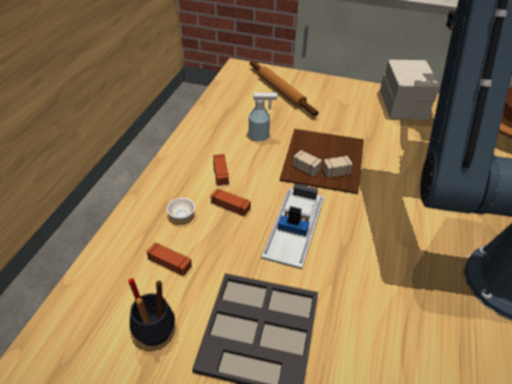

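The top view (800x600) shows three red bars at (277,231), (400,271) and (464,233). The brown rolling pin at (740,265) could also pass for one. The bar at (400,271) looks nearest the base, which is at the bottom of the picture. There are two blanks, at (518,360) and (526,410), on the board. The gauge jaw is half open at (378,371), and the setter trough is on the left at (163,376). The side view agrees, with two blanks.

```bash
cat >> h.py <<'E'
def rects(im,lo,hi,c,z,C=None,mina=60,roi=None):
    hsv=cv2.cvtColor(im,cv2.COLOR_BGR2HSV);m=cv2.inRange(hsv,np.array(lo),np.array(hi))
    if roi: k=np.zeros_like(m);x,y,w,h=roi;k[y:y+h,x:x+w]=255;m&=k
    m=cv2.morphologyEx(m,cv2.MORPH_OPEN,np.ones((3,3),np.uint8));out=[]
    for q in cv2.findContours(m,cv2.RETR_EXTERNAL,cv2.CHAIN_APPROX_NONE)[0]:
        if cv2.contourArea(q)<mina: continue
        W=px2w(c,q[:,0,:],z,C)[:,:2]
        (x,y),(w,h),a=cv2.minAreaRect((W*1000).astype(np.float32))
        if w<h: w,h,a=h,w,a+90
        px=q[:,0,:].mean(0)
        out.append(dict(px=px.round(0),xy=np.round([x/1000,y/1000],4),lw=np.round([w,h],1),yaw=round((a+90)%180-90,1),r=round(np.hypot(x,y)/1000,3)))
    return out
E
python3 - <<'E'
from h import *
im=cv2.imread('pics/top0.png')
print('bars');[print(r) for r in rects(im,(0,130,70),(8,255,255),'top',.03)]
print('blanks');[print(r) for r in rects(im,(0,0,110),(40,90,255),'top',.045,roi=(310,205,90,85))]
print('wells');[print(r) for r in rects(im,(0,0,85),(40,110,255),'top',.006,roi=(92,197,88,84))]
print('blue');[print(r) for r in rects(im,(100,120,60),(125,255,255),'top',.038,mina=20)]
for n,z,p in(('setter',.018,[(145,317),(274,309),(281,428),(147,437)]),('gauge',.01,[(319,345),(460,345),(460,402),(318,401)]),('board',.01,[(477,327),(615,318),(629,440),(487,451)])):
    print(n,px2w('top',np.array(p)*.64,z)[:,:2].round(3).tolist())
cv2.imwrite('pics/bars.png',cv2.resize(im[115:205,150:330],None,fx=4,fy=4,interpolation=cv2.INTER_CUBIC))
cv2.imwrite('pics/g.png',cv2.resize(im[205:285,190:300],None,fx=6,fy=6,interpolation=cv2.INTER_CUBIC))
print(cam('wrist')[1:],go((.5,0,.3),0))
E
```

```text
bars
{'px': array([255., 173.]), 'xy': array([ 0.6943, -0.0217]), 'lw': array([100.8,  30.8]), 'yaw': -10.4, 'r': np.float64(0.695)}
{'px': array([297., 149.]), 'xy': array([ 0.7646, -0.1352]), 'lw': array([101. ,  31.6]), 'yaw': -62.4, 'r': np.float64(0.776)}
{'px': array([176., 148.]), 'xy': array([0.7647, 0.1987]), 'lw': array([101. ,  31.2]), 'yaw': -10.3, 'r': np.float64(0.79)}
blanks
{'px': array([337., 262.]), 'xy': array([ 0.4545, -0.2386]), 'lw': array([69.2, 35.5]), 'yaw': 32.0, 'r': np.float64(0.513)}
{'px': array([332., 230.]), 'xy': array([ 0.5387, -0.2263]), 'lw': array([69.2, 35. ]), 'yaw': -21.1, 'r': np.float64(0.584)}
wells
{'px': array([133., 257.]), 'xy': array([0.4629, 0.3112]), 'lw': array([86.6, 51.9]), 'yaw': 3.1, 'r': np.float64(0.558)}
{'px': array([164., 255.]), 'xy': array([0.4696, 0.2264]), 'lw': array([87.5, 53.8]), 'yaw': 4.3, 'r': np.float64(0.521)}
{'px': array([104., 240.]), 'xy': array([0.5074, 0.3904]), 'lw': array([113.7,  41.1]), 'yaw': 3.6, 'r': np.float64(0.64)}
{'px': array([131., 220.]), 'xy': array([0.5643, 0.3195]), 'lw': array([86.9, 52. ]
[... 227 characters left out ...]
w': array([24.1, 18.6]), 'yaw': -89.4, 'r': np.float64(0.493)}
{'px': array([242., 227.]), 'xy': array([0.5448, 0.0145]), 'lw': array([24.2, 16.2]), 'yaw': -89.4, 'r': np.float64(0.545)}
setter [[0.609, 0.425], [0.626, 0.198], [0.419, 0.179], [0.401, 0.408]]
gauge [[0.564, 0.118], [0.566, -0.13], [0.467, -0.13], [0.466, 0.117]]
board [[0.599, -0.16], [0.617, -0.405], [0.404, -0.421], [0.383, -0.176]]
(array([[ 2.93933274e-01, -9.13905084e-01, -2.79965584e-01],
       [-9.55825871e-01, -2.81153945e-01, -8.57284236e-02],
       [-3.65786506e-04,  2.92796785e-01, -9.56174623e-01]]), array([ 0.26184763, -0.57278006,  0.384881  ])) (array([ 478. , -478.3,  -90.8]), np.float64(-72.93804298346704))
```

View pics/bars.png

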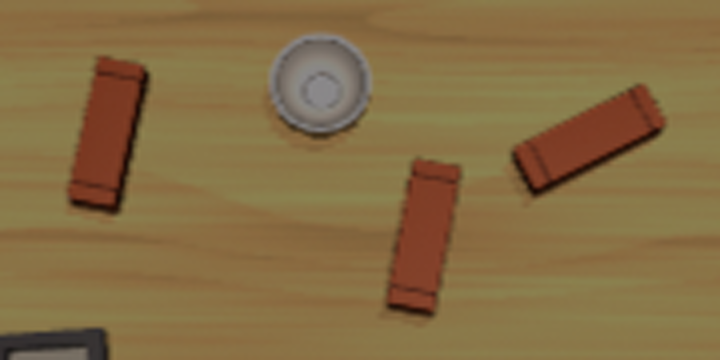

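The wanted bar is the middle one at crop (423,238): world (0.694,-0.022), r=0.695. The other two are at r≈0.78, and all three have the right size. The jaw handle is near (0.519,0.014), so I'll open the jaw first.

```bash
python3 - <<'E'
from h import *
print(go((.519,.014,.209),np.pi/2))
E
sed -n 1,3p h.py >/dev/null
```

```text
(array([ 5.002e+02, -4.861e+02,  2.000e-01]), np.float64(17.06195701347687))
```

View pics/g.png

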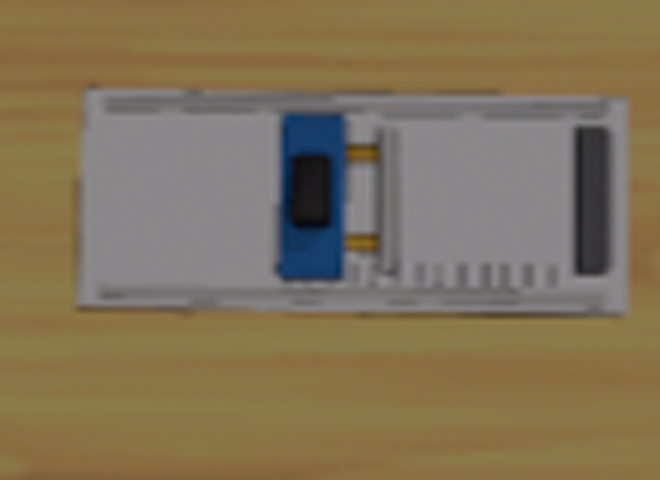

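The crop shows the black handle at (310,190), the sprung plate at (388,200) and the fixed jaw's face at column 575. The gap is smaller than the bar needs, so opening the jaw first is right.

```bash
python3 -m creep '[{"translation":[35,-34,0],"roll":0,"gripper":60},{"translation":[65,-63,0],"roll":0,"gripper":60},{"translation":[95,-92,0],"roll":0,"gripper":60},{"translation":[125,-121,0],"roll":0,"gripper":60},{"translation":[150,-146,0],"roll":0,"gripper":60}]' 20
python3 -m creep '[{"translation":[35,-34,0],"roll":0,"gripper":60},{"translation":[65,-63,0],"roll":0,"gripper":60},{"translation":[95,-92,0],"roll":0,"gripper":60},{"translation":[125,-121,0],"roll":0,"gripper":60},{"translation":[150,-146,0],"roll":0,"gripper":60}]'
python3 -m creep '[{"translation":[35,-34,0],"roll":0,"gripper":60},{"translation":[65,-63,0],"roll":0,"gripper":60},{"translation":[95,-92,0],"roll":0,"gripper":60},{"translation":[110,-110,0],"roll":0,"gripper":60},{"translation":[120,-120,0],"roll":0,"gripper":60}]'
python3 -m creep '[{"translation":[0,0,0],"roll":7,"gripper":60},{"translation":[0,0,0],"roll":14,"gripper":60},{"translation":[0,0,0],"roll":17,"gripper":60},{"translation":[0,0,0],"roll":17,"gripper":60}]'
python3 - <<'E'
from h import *
o=telemetry.get_obs();print(o['position'],o['q'],go((.519,.014,.209),np.pi/2))
C=cam('wrist',o);im=snap('wrist','w1.png')
print([(r['bbox'],r['p'],px2w('wrist',[r['bbox'][0]+r['bbox'][2]/2,r['bbox'][1]+r['bbox'][3]/2],.07,C).round(3)) for r in viewer.recognise('wrist','jaw_grip')])
E
```

```text
time: 1.42
position: [0.2841, -0.4132, 0.2093]
tool_rot: [0.989, 0.148, 0.0, 0.0]
ft_force: [0.7, -1.1, -0.6]
grip_width: 0.0634
grip_force: 0.0
time: 1.83
position: [0.3844, -0.2304, 0.2096]
tool_rot: [0.989, 0.148, 0.0, 0.0]
ft_force: [0.4, -0.1, -0.2]
grip_width: 0.0602
grip_force: 0.0
time: 2.25
position: [0.4641, -0.0785, 0.2095]
tool_rot: [0.989, 0.15, 0.0, -0.0]
ft_force: [0.6, -0.1, -0.4]
grip_width: 0.0602
grip_force: 0.0
time: 2.58
position: [0.4633, -0.0819, 0.2094]
tool_rot: [1.0, 0.0, 0.0, 0.0]
ft_force: [-0.5, -0.0, -0.5]
grip_width: 0.0601
grip_force: 0.0
[ 0.4633026  -0.08185189  0.20939362] [-4.13040794e-01  3.20299246e-01  1.80829535e+00 -2.15609664e-06
  1.01258380e+00  1.15678041e+00] (array([ 55.8, -95.8,   0.4]), np.float64(0.05593783630709481))
[([157.5, 86.6, 54.8, 64.9], 0.67, array([[ 0.524, -0.004,  0.07 ]]))]
```

View pics/w1.png

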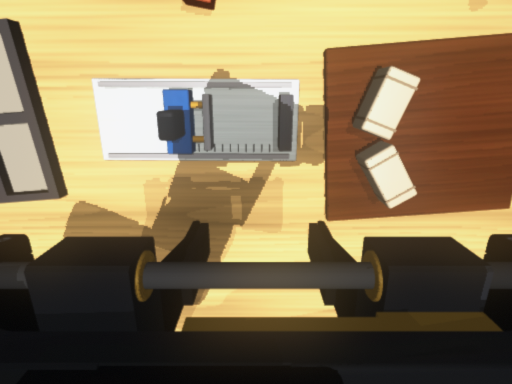

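The wrist view shows the handle top at about (170,123), the fixed jaw at (285,122), two blanks at (390,102) and (387,174), and the setter at the left edge.

Run:
```python
from h import *
C=cam('wrist')
for n,p,z in(('handle top',(170,122),.082),('handle corners L',(157,122),.082),('handle R',(184,122),.082),('gauge',(94,80),.01),('g',(299,80),.01),('g',(297,161),.01),('g',(104,160),.01),('fixed face',(278,122),.04),('bluejaw L/R',(164,92),.038),('R',(193,92),.038),('botblue',(166,153),.038),('plate R',(212,122),.038)):
    print(n,px2w('wrist',p,z,C)[0].round(4))
print('q6',telemetry.get_obs()['q'][5])
```

```text
handle top [0.5219 0.008  0.082 ]
handle corners L [0.5219 0.0211 0.082 ]
handle R [ 0.522  -0.0061  0.082 ]
gauge [0.5653 0.116  0.01  ]
g [ 0.5661 -0.1294  0.01  ]
g [ 0.4675 -0.1312  0.01  ]
g [0.468  0.1187 0.01  ]
fixed face [ 0.5191 -0.1035  0.04  ]
bluejaw L/R [0.5514 0.0249 0.038 ]
R [ 0.5515 -0.0076  0.038 ]
botblue [0.4824 0.0288 0.038 ]
plate R [ 0.5187 -0.0275  0.038 ]
q6 1.1543533478895005
```

```bash
python3 -m creep '[{"translation":[22,-38,0],"roll":0,"gripper":60},{"translation":[40,-70,0],"roll":0,"gripper":60},{"translation":[54,-94,0],"roll":0,"gripper":60},{"translation":[54,-94,0],"roll":0,"gripper":60}]' 20
python3 -m creep '[{"translation":[0,0,40],"roll":0,"gripper":60},{"translation":[0,0,75],"roll":0,"gripper":60},{"translation":[0,0,105],"roll":0,"gripper":60},{"translation":[0,0,128],"roll":0,"gripper":60},{"translation":[0,0,139],"roll":0,"gripper":60}]'
python3 -m creep '[{"translation":[0,0,0],"roll":0,"gripper":40},{"translation":[0,0,0],"roll":0,"gripper":30},{"translation":[0,0,0],"roll":0,"gripper":20},{"translation":[0,0,0],"roll":0,"gripper":10},{"translation":[0,0,0],"roll":0,"gripper":10}]'
```

```text
time: 3.02
position: [0.5196, 0.0152, 0.2095]
tool_rot: [1.0, 0.003, 0.002, -0.001]
ft_force: [0.2, 0.1, 0.4]
grip_width: 0.0599
grip_force: 0.0
time: 3.43
position: [0.5146, 0.0116, 0.0674]
tool_rot: [1.0, 0.001, -0.003, -0.0]
ft_force: [-0.4, -0.6, -1.0]
grip_width: 0.0598
grip_force: 0.0
time: 3.85
position: [0.5179, 0.0117, 0.0715]
tool_rot: [1.0, 0.001, 0.001, 0.0]
ft_force: [0.1, 0.1, -1.6]
grip_width: 0.0345
grip_force: 0.0
```

```bash
python3 -m creep '[{"translation":[0,0,0],"roll":0,"gripper":10},{"translation":[0,0,0],"roll":0,"gripper":10},{"translation":[0,0,0],"roll":0,"gripper":10},{"translation":[0,0,0],"roll":0,"gripper":10},{"translation":[0,0,0],"roll":0,"gripper":10}]'
python3 -m creep '[{"translation":[0,-8,0],"roll":0,"gripper":10},{"translation":[0,-20,0],"roll":0,"gripper":10},{"translation":[0,-32,0],"roll":0,"gripper":10},{"translation":[0,-44,0],"roll":0,"gripper":10},{"translation":[0,-56,0],"roll":0,"gripper":10}]'
```

```text
time: 4.27
position: [0.517, 0.012, 0.0703]
tool_rot: [1.0, 0.001, 0.0, 0.0]
ft_force: [-0.6, 0.3, -0.4]
grip_width: 0.011
grip_force: 0.0
time: 4.68
position: [0.5166, 0.0697, 0.0702]
tool_rot: [1.0, 0.001, -0.0, -0.0]
ft_force: [-0.5, -0.1, 0.3]
grip_width: 0.01
grip_force: 0.0
```

The fingers closed past 18 mm, so the handle was missed. I'll look.

Run:
```python
from h import *
snap('wrist','w2.png');im=snap('top','t2.png');s=snap('side','s2.png')
a=cv2.resize(im[205:285,190:300],None,fx=4,fy=4);b=cv2.resize(s[150:270,220:370],None,fx=2.6667,fy=2.6667)
b=b[:320];c=np.zeros((320,a.shape[1]+b.shape[1],3),np.uint8);c[:a.shape[0],:a.shape[1]]=a;c[:b.shape[0],a.shape[1]:]=b
w=cv2.imread('pics/w2.png')[0:300];o=np.zeros((620,max(c.shape[1],512),3),np.uint8);o[:320,:c.shape[1]]=c;o[320:620,:512]=w
cv2.imwrite('pics/m2.png',cv2.resize(o,(int(o.shape[1]*.93),int(620*.93))));print(o.shape)
```

```text
(620, 840, 3)
```

View pics/m2.png

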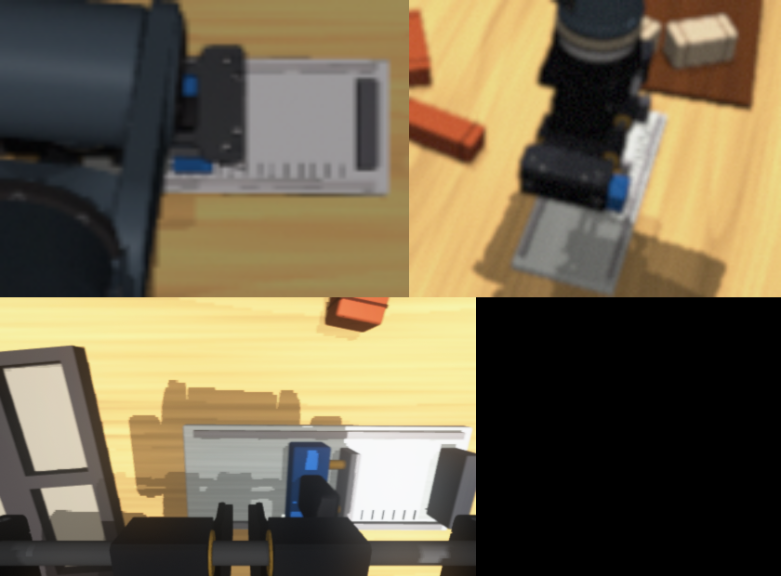

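Run:
```python
from h import *
o=telemetry.get_obs();C=cam('wrist',o);print(o['position'])
for n,p,z in(('blueL',(311,158),.038),('blueR',(355,158),.038),('handle',(345,205),.082),('plateR',(384,162),.038),('fixedtopleft',(478,160),.04),('gL',(199,138),.01),('gR',(505,140),.01)):
    print(n,px2w('wrist',p,z,C)[0].round(4))
print('tcp px',w2px('wrist',o['position'],C))
im=cv2.imread('pics/w2.png');cv2.imwrite('pics/w2c.png',cv2.resize(im[120:320,180:512],None,fx=2,fy=2))
```

```text
[0.51670068 0.06942259 0.07023467]
blueL [0.5579 0.0329 0.038 ]
blueR [0.558  0.0014 0.038 ]
handle [0.5384 0.0192 0.082 ]
plateR [ 0.5552 -0.0197  0.038 ]
fixedtopleft [ 0.5574 -0.0854  0.04  ]
gL [0.5681 0.1179 0.01  ]
gR [ 0.5676 -0.126   0.01  ]
tcp px [[259.84575838 229.66574023]]
```

View pics/w2c.png

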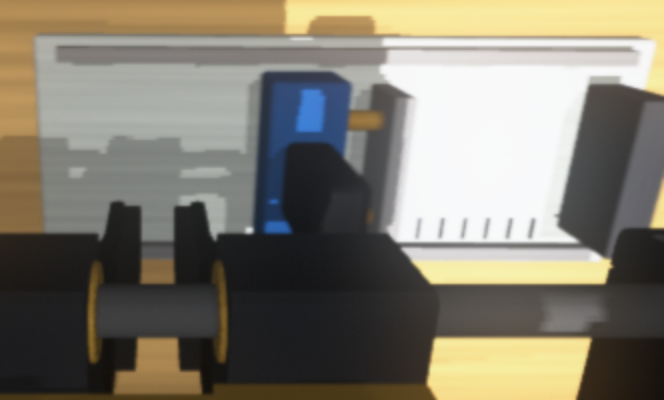

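Run:
```python
from h import *
o=telemetry.get_obs();C=cam('wrist',o)
def box(x0,x1,y0,y1,z0,z1): return np.array([(x,y,z) for z in(z0,z1) for x in(x0,x1) for y in (y0,y1)])
im=cv2.imread('pics/w2.png')
def draw(b,col):
    p=w2px('wrist',b,C).round().astype(int)
    for i in range(8):
        for j in(1,2,4):
            if not i&j: cv2.line(im,tuple(map(int,p[i])),tuple(map(int,p[i|j])),col,1)
draw(box(.502,.532,.005,.023,.036,.082),(0,255,0))
draw(box(.485,.549,-.114,-.104,.010,.040),(0,255,255))
draw(box(.467,.567,-.1315,.1185,0,.010),(0,0,255))
cv2.imwrite('pics/w2d.png',cv2.resize(im[120:320,180:512],None,fx=2.4,fy=2.4))
```

```text
(no output)
```

View pics/w2d.png

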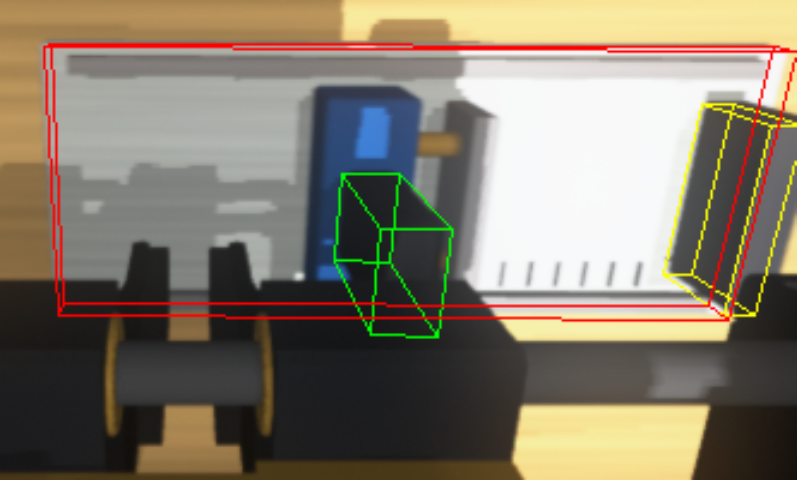

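Run:
```python
from h import *
o=telemetry.get_obs();C=cam('wrist',o);p=o['position']
for dz in(-.019,0,.02,.05):
  for dx in(-.0095,.0095):
    print(dz,dx,[((w2px('wrist',p+np.array([dx,dy,dz]),C)[0]-[180,120])*2.4).round(0).tolist() for dy in(.02,.005,-.005,-.02)])
print(viewer.camera_info('wrist')['hand_eye'])
```

```text
-0.019 -0.0095 [[125.0, 265.0], [175.0, 265.0], [208.0, 265.0], [258.0, 265.0]]
-0.019 0.0095 [[123.0, 206.0], [174.0, 206.0], [209.0, 206.0], [260.0, 206.0]]
0 -0.0095 [[119.0, 294.0], [173.0, 295.0], [210.0, 295.0], [264.0, 295.0]]
0 0.0095 [[117.0, 230.0], [173.0, 231.0], [211.0, 231.0], [267.0, 231.0]]
0.02 -0.0095 [[111.0, 332.0], [172.0, 332.0], [212.0, 333.0], [272.0, 333.0]]
0.02 0.0095 [[109.0, 262.0], [171.0, 263.0], [213.0, 263.0], [275.0, 263.0]]
0.05 -0.0095 [[96.0, 407.0], [168.0, 408.0], [217.0, 408.0], [289.0, 408.0]]
0.05 0.0095 [[93.0, 326.0], [168.0, 326.0], [218.0, 327.0], [293.0, 327.0]]
[[ 5.52036103e-04 -9.56140144e-01 -2.92909066e-01  8.20118480e-02]
 [ 9.99999739e-01  6.64344028e-04 -2.83944900e-04 -9.78560962e-04]
 [ 4.66083506e-04 -2.92908833e-01  9.56140261e-01 -1.75624633e-01]
 [ 0.00000000e+00  0.00000000e+00  0.00000000e+00  1.00000000e+00]]
```

The box model fits the picture, with the handle at y≈0.014. In the picture the fingertips look higher than the stated 19 mm ahead of the TCP, so they passed over the handle. I'll go back 12 mm lower, which still clears the jaw either way.

```bash
python3 -m creep '[{"translation":[0,0,-35],"roll":0,"gripper":50},{"translation":[0,20,-50],"roll":0,"gripper":50},{"translation":[0,40,-50],"roll":0,"gripper":50},{"translation":[0,55,-50],"roll":0,"gripper":50},{"translation":[0,55,-50],"roll":0,"gripper":50}]'
python3 -m creep '[{"translation":[0,0,0],"roll":0,"gripper":50},{"translation":[0,0,0],"roll":0,"gripper":50},{"translation":[0,0,20],"roll":0,"gripper":50},{"translation":[0,0,35],"roll":0,"gripper":50},{"translation":[0,0,50],"roll":0,"gripper":50}]'
python3 -m creep '[{"translation":[0,0,4],"roll":0,"gripper":50},{"translation":[0,0,8],"roll":0,"gripper":50},{"translation":[0,0,12],"roll":0,"gripper":50},{"translation":[0,0,12],"roll":0,"gripper":14},{"translation":[0,0,12],"roll":0,"gripper":14}]'
python3 -m creep '[{"translation":[0,0,0],"roll":0,"gripper":14},{"translation":[0,0,0],"roll":0,"gripper":14},{"translation":[0,0,0],"roll":0,"gripper":14},{"translation":[0,0,0],"roll":0,"gripper":14},{"translation":[0,0,0],"roll":0,"gripper":14}]'
```

```text
time: 5.25
position: [0.5178, 0.0103, 0.1208]
tool_rot: [1.0, -0.001, 0.001, 0.001]
ft_force: [0.3, -0.4, -0.4]
grip_width: 0.0359
grip_force: 0.0
time: 5.67
position: [0.5168, 0.0139, 0.0696]
tool_rot: [1.0, 0.001, -0.0, -0.0]
ft_force: [-0.3, 0.5, -0.2]
grip_width: 0.0497
grip_force: 0.0
time: 6.08
position: [0.5173, 0.0131, 0.0586]
tool_rot: [1.0, 0.001, 0.0, 0.0]
ft_force: [-0.5, -0.3, -0.7]
grip_width: 0.0428
grip_force: 0.0
time: 6.5
position: [0.5172, 0.0128, 0.0586]
tool_rot: [1.0, 0.0, 0.0, 0.0]
ft_force: [-0.2, 0.3, 2.0]
grip_width: 0.0176
grip_force: 20.0
```

The handle is gripped at 17.6 mm, so the real fingertips sit about 30 mm higher than stated. I'll allow for that. Now I'll slide the jaw open to its stop.

```bash
python3 -m creep '[{"translation":[0,-8,0],"roll":0,"gripper":14},{"translation":[0,-20,0],"roll":0,"gripper":14},{"translation":[0,-32,0],"roll":0,"gripper":14},{"translation":[0,-44,0],"roll":0,"gripper":14},{"translation":[0,-56,0],"roll":0,"gripper":14}]'
python3 -m creep '[{"translation":[0,-4,0],"roll":0,"gripper":14},{"translation":[0,-8,0],"roll":0,"gripper":14},{"translation":[0,-12,0],"roll":0,"gripper":14},{"translation":[0,-12,0],"roll":0,"gripper":14}]'
python3 -m creep '[{"translation":[0,-2,0],"roll":0,"gripper":14},{"translation":[0,-3,0],"roll":0,"gripper":14},{"translation":[0,-3,0],"roll":0,"gripper":14}]'
python3 -m creep '[{"translation":[0,-2,0],"roll":0,"gripper":14},{"translation":[0,-3,0],"roll":0,"gripper":14},{"translation":[0,-3,0],"roll":0,"gripper":14}]'
```

```text
time: 6.92
position: [0.5174, 0.0705, 0.0586]
tool_rot: [1.0, 0.001, 0.001, 0.0]
ft_force: [0.8, -2.7, 3.5]
grip_width: 0.0174
grip_force: 20.0
time: 7.25
position: [0.5175, 0.0822, 0.0586]
tool_rot: [1.0, 0.001, 0.001, -0.0]
ft_force: [1.4, 1.7, 5.1]
grip_width: 0.0177
grip_force: 20.0
time: 7.5
position: [0.5175, 0.0824, 0.0585]
tool_rot: [1.0, 0.001, 0.0, 0.001]
ft_force: [0.1, -7.7, 6.4]
grip_width: 0.0176
grip_force: 20.0
time: 7.75
position: [0.5175, 0.0825, 0.0585]
tool_rot: [1.0, 0.002, 0.0, 0.003]
ft_force: [0.1, -17.9, 4.8]
grip_width: 0.0174
grip_force: 20.0
```

Jaw stop found: fully open puts the handle at y=0.0824, so the measuring target is y≈0.030. I'll release and go above the bar.

```bash
python3 -m creep '[{"translation":[0,3,0],"roll":0,"gripper":14},{"translation":[0,5,0],"roll":0,"gripper":50},{"translation":[0,5,0],"roll":0,"gripper":50},{"translation":[0,5,0],"roll":0,"gripper":50},{"translation":[0,5,0],"roll":0,"gripper":50}]'
python3 -m creep '[{"translation":[0,0,-25],"roll":0,"gripper":60},{"translation":[0,0,-60],"roll":0,"gripper":60},{"translation":[0,0,-100],"roll":0,"gripper":60},{"translation":[0,0,-135],"roll":0,"gripper":60},{"translation":[30,20,-140],"roll":0,"gripper":60}]'
python3 -m creep '[{"translation":[20,25,0],"roll":3,"gripper":60},{"translation":[45,50,0],"roll":8,"gripper":60},{"translation":[70,70,0],"roll":10.4,"gripper":60},{"translation":[80,80,0],"roll":10.4,"gripper":60},{"translation":[80,80,0],"roll":10.4,"gripper":60}]'
python3 - <<'E'
from h import *
import time
o=telemetry.get_obs();C=cam('wrist',o);im=snap('wrist','w3.png');print(o['time'],o['position'],o['q'][5])
[print(r) for r in rects(im,(0,130,70),(8,255,255),'wrist',.03,C,mina=300)]
print([(r['bbox'],r['p']) for r in viewer.recognise('wrist','witness_bar')])
t=snap('top');[print(r) for r in rects(t,(100,120,60),(125,255,255),'top',.038,mina=20)]
print(go((.694,-.022,.2),np.radians(79.6)))
E
```

```text
time: 8.17
position: [0.5161, 0.0823, 0.0577]
tool_rot: [1.0, 0.001, -0.001, -0.0]
ft_force: [0.1, -0.8, 0.5]
grip_width: 0.0367
grip_force: 0.0
time: 8.58
position: [0.5442, 0.0656, 0.2038]
tool_rot: [1.0, 0.003, 0.001, -0.001]
ft_force: [0.5, 1.1, 0.6]
grip_width: 0.0591
grip_force: 0.0
time: 9.0
position: [0.6295, -0.0203, 0.1977]
tool_rot: [0.996, -0.091, 0.001, 0.0]
ft_force: [0.4, 0.0, -0.0]
grip_width: 0.06
grip_force: 0.0
9.0 [ 0.62949617 -0.02033219  0.1976603 ] 1.5445099123093724
{'px': array([39., 75.]), 'xy': array([0.7767, 0.1973]), 'lw': array([78.8, 32.3]), 'yaw': -11.0, 'r': np.float64(0.801)}
[([16.9, 34.6, 62.2, 96.0], 0.88), ([295.8, 0.0, 100.8, 73.7], 0.87), ([235.8, 61.2, 31.7, 95.2], 0.78), ([0.0, 194.1, 116.5, 63.7], 0.7)]
(array([68.4, -7.1, -2.8]), np.float64(0.09606129164401978))
```

View pics/w3.png

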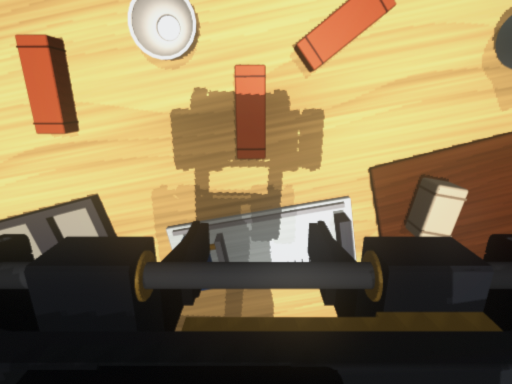

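The bar stands upright in the view at columns 236–267, rows 66–159, straddled by the gripper shadow. The look-alikes are at (48,85) and (345,30), and the dish is at (163,25).

Run:
```python
from h import *
C=cam('wrist')
P=px2w('wrist',[(236,66),(266,66),(267,150),(237,150)],.03,C)
print(P.round(4),P.mean(0).round(4),np.linalg.norm(P[0]-P[3]),np.linalg.norm(P[0]-P[1]))
c=P[:2].mean(0);d=P[2:].mean(0)-c;d/=np.linalg.norm(d);ctr=c+d*.052;print(ctr,np.degrees(np.arctan2(d[1],d[0])),go(ctr))
```

```text
[[ 0.7425 -0.0121  0.03  ]
 [ 0.7367 -0.044   0.03  ]
 [ 0.6466 -0.0295  0.03  ]
 [ 0.6528  0.005   0.03  ]] [ 0.6946 -0.0201  0.03  ] 0.0912855953919352 0.03239276232600784
[ 0.68837368 -0.01904869  0.03      ] 170.0429308253692 (array([ 62.9,  -8.9, 167.2]), None)
```

```bash
python3 -m creep '[{"translation":[25,-3,20],"roll":0,"gripper":60},{"translation":[50,-6,40],"roll":0,"gripper":60},{"translation":[66,-8,70],"roll":0,"gripper":60},{"translation":[66,-8,105],"roll":0,"gripper":60},{"translation":[66,-8,140],"roll":0,"gripper":60}]' 15
python3 -m creep '[{"translation":[0,0,20],"roll":0,"gripper":60},{"translation":[0,0,40],"roll":0,"gripper":60},{"translation":[0,0,50],"roll":0,"gripper":60},{"translation":[0,0,52],"roll":0,"gripper":60},{"translation":[0,0,52],"roll":0,"gripper":60}]'
python3 - <<'E'
from h import *
o=telemetry.get_obs();print(o['position'],o['ft_force'])
im=snap('wrist','w4.png');t=snap('top')
E
```

```text
time: 9.57
position: [0.6935, -0.0202, 0.0576]
tool_rot: [0.996, -0.089, 0.001, -0.0]
ft_force: [-0.3, 0.4, -0.5]
grip_width: 0.0601
grip_force: 0.0
time: 9.98
position: [0.6926, -0.0209, 0.0061]
tool_rot: [0.996, -0.09, -0.001, -0.0]
ft_force: [0.5, -0.0, 0.7]
grip_width: 0.0599
grip_force: 0.0
[ 0.69258912 -0.02090153  0.0060844 ] [ 0.52697485 -0.01011875  0.66995198]
```

View pics/w4.png

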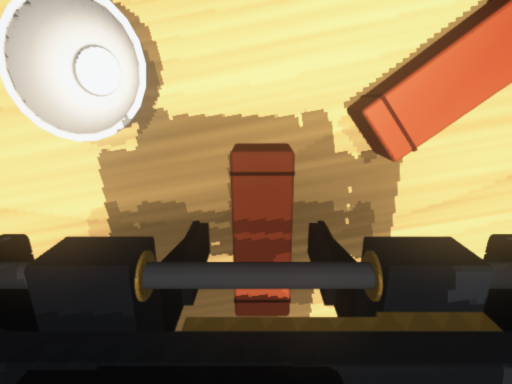

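The bar lies centred between the fingers (columns 232–293). The TCP is at 6 mm with no contact, which confirms the offset. I'll probe the table to measure it.

```bash
python3 -m creep '[{"translation":[0,0,3],"roll":0,"gripper":60},{"translation":[0,0,6],"roll":0,"gripper":60},{"translation":[0,0,6],"roll":0,"gripper":60}]'
python3 -m creep '[{"translation":[0,0,3],"roll":0,"gripper":60},{"translation":[0,0,6],"roll":0,"gripper":60},{"translation":[0,0,6],"roll":0,"gripper":60}]'
python3 -m creep '[{"translation":[0,0,2],"roll":0,"gripper":60},{"translation":[0,0,3],"roll":0,"gripper":60},{"translation":[0,0,3],"roll":0,"gripper":60}]'
```

```text
time: 10.33
position: [0.6935, -0.0219, 0.0007]
tool_rot: [0.996, -0.09, 0.0, 0.0]
ft_force: [-0.2, -0.3, 0.0]
grip_width: 0.0599
grip_force: 0.0
time: 10.58
position: [0.6928, -0.0219, -0.0065]
tool_rot: [0.996, -0.09, -0.001, -0.0]
ft_force: [-0.5, 0.1, -0.6]
grip_width: 0.0597
grip_force: 0.0
time: 10.83
position: [0.6932, -0.0219, -0.0091]
tool_rot: [0.996, -0.09, -0.0, -0.0]
ft_force: [-0.2, 0.7, -0.4]
grip_width: 0.06
grip_force: 0.0
```

```bash
python3 -m creep '[{"translation":[0,0,2],"roll":0,"gripper":60},{"translation":[0,0,2],"roll":0,"gripper":60},{"translation":[0,0,2],"roll":0,"gripper":60}]'
python3 -m creep '[{"translation":[0,0,2],"roll":0,"gripper":60},{"translation":[0,0,2],"roll":0,"gripper":60},{"translation":[0,0,2],"roll":0,"gripper":60}]'
python3 -m creep '[{"translation":[0,0,2],"roll":0,"gripper":60},{"translation":[0,0,2],"roll":0,"gripper":60},{"translation":[0,0,2],"roll":0,"gripper":60}]'
```

```text
time: 11.08
position: [0.6933, -0.0219, -0.0109]
tool_rot: [0.996, -0.09, -0.0, -0.0]
ft_force: [-0.3, -0.2, -0.8]
grip_width: 0.0599
grip_force: 0.0
time: 11.33
position: [0.6934, -0.0219, -0.0128]
tool_rot: [0.996, -0.09, -0.0, -0.0]
ft_force: [0.2, -0.2, 0.8]
grip_width: 0.0603
grip_force: 0.0
time: 11.58
position: [0.6934, -0.0219, -0.0128]
tool_rot: [0.996, -0.09, 0.0, 0.0]
ft_force: [-3.9, 0.6, 9.3]
grip_width: 0.0603
grip_force: 4.5
```

Tips touch the table at a reported z of -0.0128, so the tips are 12.8 mm above the reported TCP. I'll grip the bar with the tips about 15 mm up, so they clear the trough rim later.

```bash
python3 -m creep '[{"translation":[0,0,-10],"roll":0,"gripper":60},{"translation":[0,0,-17],"roll":0,"gripper":60},{"translation":[0,0,-17],"roll":0,"gripper":60},{"translation":[0,0,-17],"roll":0,"gripper":30},{"translation":[0,0,-17],"roll":0,"gripper":30}]' 20
python3 -m creep '[{"translation":[0,0,0],"roll":0,"gripper":28},{"translation":[0,0,0],"roll":0,"gripper":28},{"translation":[0,0,0],"roll":0,"gripper":28},{"translation":[0,0,0],"roll":0,"gripper":28},{"translation":[0,0,0],"roll":0,"gripper":28}]'
python3 -m creep '[{"translation":[0,0,-8],"roll":0,"gripper":28},{"translation":[0,0,-20],"roll":0,"gripper":28},{"translation":[0,0,-35],"roll":0,"gripper":28},{"translation":[0,0,-50],"roll":0,"gripper":28},{"translation":[0,0,-60],"roll":0,"gripper":28}]'
python3 - <<'E'
from h import *
o=telemetry.get_obs();print(o['q'][5],go((.5172,-.045,o['position'][2]),0))
E
```

```text
time: 12.0
position: [0.6933, -0.0219, 0.0022]
tool_rot: [0.996, -0.09, -0.0, -0.0]
ft_force: [-0.0, -0.5, -0.6]
grip_width: 0.0531
grip_force: 0.0
time: 12.42
position: [0.6931, -0.0219, 0.0018]
tool_rot: [0.996, -0.09, -0.0, -0.0]
ft_force: [0.2, -0.1, -1.2]
grip_width: 0.0339
grip_force: 20.0
time: 12.83
position: [0.6949, -0.0221, 0.0656]
tool_rot: [0.996, -0.09, 0.002, 0.0]
ft_force: [0.5, -0.9, -0.9]
grip_width: 0.034
grip_force: 20.0
1.5589408618397795 (array([-170.7,   54.4,   -0.7]), np.float64(79.66568967564058))
```

```bash
python3 -m creep '[{"translation":[0,0,-20],"roll":0,"gripper":28},{"translation":[0,0,-40],"roll":0,"gripper":28},{"translation":[-30,10,-45],"roll":0,"gripper":28},{"translation":[-60,20,-45],"roll":0,"gripper":28},{"translation":[-85,27,-45],"roll":0,"gripper":28}]'
python3 -m creep '[{"translation":[-30,10,0],"roll":0,"gripper":28},{"translation":[-60,20,0],"roll":0,"gripper":28},{"translation":[-80,25,0],"roll":0,"gripper":28},{"translation":[-86,27,0],"roll":0,"gripper":28},{"translation":[-86,27,0],"roll":-7,"gripper":28}]'
python3 -m creep '[{"translation":[0,0,0],"roll":-7,"gripper":28},{"translation":[0,0,0],"roll":-14,"gripper":28},{"translation":[0,0,0],"roll":-21,"gripper":28},{"translation":[0,0,0],"roll":-28,"gripper":28},{"translation":[0,0,0],"roll":-35,"gripper":28}]'
python3 -m creep '[{"translation":[0,0,0],"roll":-7,"gripper":28},{"translation":[0,0,0],"roll":-14,"gripper":28},{"translation":[0,0,0],"roll":-21,"gripper":28},{"translation":[0,0,0],"roll":-28,"gripper":28},{"translation":[0,0,0],"roll":-35,"gripper":28}]'
python3 -m creep '[{"translation":[0,0,0],"roll":-7,"gripper":28},{"translation":[0,0,0],"roll":-14,"gripper":28},{"translation":[0,0,0],"roll":-21,"gripper":28},{"translation":[0,0,0],"roll":-23,"gripper":28},{"translation":[0,0,0],"roll":-23,"gripper":28}]'
python3 - <<'E'
from h import *
o=telemetry.get_obs();print(o['q'],go((.5172,-.045,o['position'][2]),0))
snap('wrist','w5.png')
E
```

```text
time: 13.25
position: [0.6038, -0.0335, 0.1094]
tool_rot: [0.996, -0.09, 0.001, 0.0]
ft_force: [-1.0, 1.1, -1.8]
grip_width: 0.0336
grip_force: 20.0
time: 13.67
position: [0.5141, -0.0444, 0.1084]
tool_rot: [1.0, -0.029, 0.0, -0.0]
ft_force: [-0.4, -0.3, -1.3]
grip_width: 0.0339
grip_force: 20.0
time: 14.08
position: [0.5176, -0.0447, 0.1084]
tool_rot: [0.961, 0.276, 0.002, 0.001]
ft_force: [0.8, -0.7, -1.2]
grip_width: 0.0338
grip_force: 20.0
time: 14.5
position: [0.5176, -0.0447, 0.1084]
tool_rot: [0.834, 0.552, 0.001, 0.001]
ft_force: [-0.1, -0.6, -2.1]
grip_width: 0.0337
grip_force: 20.0
time: 14.92
position: [0.5175, -0.0447, 0.1083]
tool_rot: [0.709, 0.705, 0.001, 0.002]
ft_force: [-0.9, 1.0, -2.0]
grip_width: 0.0342
grip_force: 20.0
[-3.01638388e-01  5.36846937e-01  1.79333483e+00  2.09676933e-04
  8.07812434e-01 -2.96497996e-01] (array([-0.3, -0.3, -0. ]), np.float64(-0.30290168423742614))
```

View pics/w5.png

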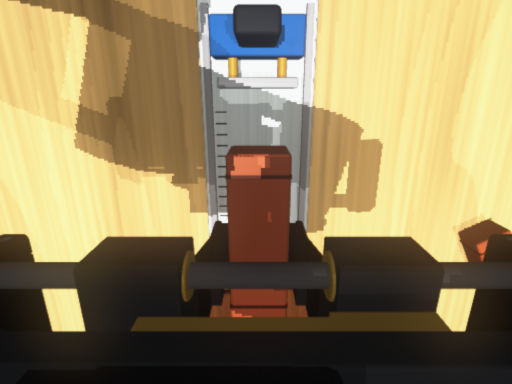

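The bar is held straight in line with the gauge (columns 227–292), with the open jaw ahead at (258,35). I'll lower it between the jaws.

```bash
python3 -m creep '[{"translation":[0,0,25],"roll":0,"gripper":28},{"translation":[0,0,50],"roll":0,"gripper":28},{"translation":[0,0,70],"roll":0,"gripper":28},{"translation":[0,0,82],"roll":0,"gripper":28},{"translation":[0,0,88],"roll":0,"gripper":28}]'
python3 -m creep '[{"translation":[0,0,3],"roll":0,"gripper":28},{"translation":[0,0,6],"roll":0,"gripper":28},{"translation":[0,0,8],"roll":0,"gripper":28},{"translation":[0,0,8],"roll":0,"gripper":28}]'
```

```text
time: 15.38
position: [0.5156, -0.0443, 0.0179]
tool_rot: [0.71, 0.705, -0.0, -0.001]
ft_force: [-0.7, 1.2, -1.8]
grip_width: 0.0339
grip_force: 20.0
time: 15.72
position: [0.5162, -0.0445, 0.0119]
tool_rot: [0.709, 0.705, 0.0, 0.001]
ft_force: [0.0, 0.6, -1.2]
grip_width: 0.0334
grip_force: 20.0
```

```bash
python3 -m creep '[{"translation":[0,0,1],"roll":0,"gripper":28},{"translation":[0,0,1],"roll":0,"gripper":55},{"translation":[0,0,1],"roll":0,"gripper":55},{"translation":[0,0,1],"roll":0,"gripper":55},{"translation":[0,0,1],"roll":0,"gripper":55}]'
python3 -m creep '[{"translation":[0,0,0],"roll":0,"gripper":55},{"translation":[0,0,-20],"roll":0,"gripper":60},{"translation":[0,0,-55],"roll":0,"gripper":60},{"translation":[0,0,-95],"roll":0,"gripper":60},{"translation":[0,0,-135],"roll":0,"gripper":60}]'
python3 -m creep '[{"translation":[-40,0,-30],"roll":0,"gripper":60},{"translation":[-80,0,-40],"roll":0,"gripper":60},{"translation":[-110,0,-40],"roll":0,"gripper":60},{"translation":[-110,0,-40],"roll":0,"gripper":60}]'
python3 - <<'E'
from h import *
o=telemetry.get_obs();C=cam('wrist',o);print(o['position'],o['q'])
im=snap('wrist','w6.png')
[print(r) for r in rects(im,(0,120,60),(9,255,255),'wrist',.04,C,mina=400)]
E
```

```text
time: 16.13
position: [0.5157, -0.0444, 0.0105]
tool_rot: [0.709, 0.705, 0.0, 0.0]
ft_force: [-0.2, -0.2, -0.5]
grip_width: 0.0514
grip_force: 0.0
time: 16.55
position: [0.5145, -0.0441, 0.146]
tool_rot: [0.709, 0.705, -0.001, -0.001]
ft_force: [1.5, -0.9, -1.4]
grip_width: 0.0596
grip_force: 0.0
time: 16.88
position: [0.5172, -0.1615, 0.1875]
tool_rot: [0.711, 0.703, 0.0, 0.005]
ft_force: [0.3, 0.8, 0.3]
grip_width: 0.0601
grip_force: 0.0
[ 0.51722158 -0.16148938  0.18747089] [-0.50736316  0.44081424  1.67185814 -0.00309919  1.01980924 -0.49525872]
{'px': array([474., 148.]), 'xy': array([ 0.757 , -0.1335]), 'lw': array([87.8, 29.7]), 'yaw': -61.5, 'r': np.float64(0.769)}
{'px': array([255.,  51.]), 'xy': array([ 0.5174, -0.0413]), 'lw': array([100.8,  32.7]), 'yaw': 89.5, 'r': np.float64(0.519)}
```

View pics/w6.png

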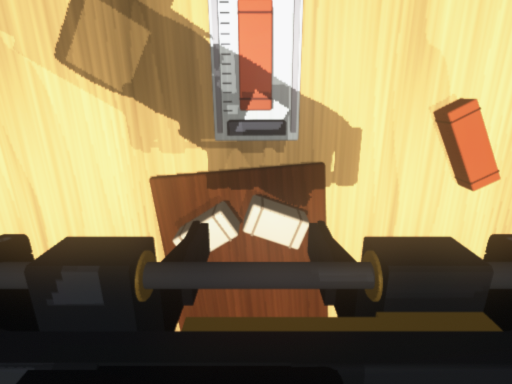

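The bar lies on the gauge bed at (255,51), centre y≈-0.041, about 12 mm short of the fixed jaw. The blanks at (207,228) and (277,222) are unmoved so far. Back to the handle.

```bash
python3 -m creep '[{"translation":[40,0,0],"roll":7,"gripper":50},{"translation":[80,0,0],"roll":14,"gripper":50},{"translation":[120,0,0],"roll":21,"gripper":50},{"translation":[160,0,0],"roll":28,"gripper":50},{"translation":[200,0,0],"roll":35,"gripper":50}]' 20
python3 -m creep '[{"translation":[0,0,0],"roll":7,"gripper":50},{"translation":[0,0,0],"roll":14,"gripper":50},{"translation":[0,0,0],"roll":21,"gripper":50},{"translation":[0,0,0],"roll":28,"gripper":50},{"translation":[0,0,0],"roll":35,"gripper":50}]'
python3 -m creep '[{"translation":[0,0,0],"roll":7,"gripper":50},{"translation":[0,0,0],"roll":14,"gripper":50},{"translation":[0,0,0],"roll":20,"gripper":50},{"translation":[0,0,0],"roll":20,"gripper":50},{"translation":[0,0,0],"roll":20,"gripper":50}]'
python3 - <<'E'
from h import *
o=telemetry.get_obs();print(o['q'][5],go((.5172,.0820,.0586),np.pi/2))
E
```

```text
time: 17.35
position: [0.5145, 0.0368, 0.1845]
tool_rot: [0.879, 0.476, -0.001, -0.001]
ft_force: [0.6, 0.7, 0.4]
grip_width: 0.05
grip_force: 0.0
time: 17.77
position: [0.5147, 0.0357, 0.1844]
tool_rot: [0.982, 0.19, -0.001, -0.001]
ft_force: [-0.6, 0.5, -0.9]
grip_width: 0.05
grip_force: 0.0
time: 18.18
position: [0.5151, 0.035, 0.1847]
tool_rot: [1.0, 0.021, -0.001, -0.0]
ft_force: [0.5, 0.2, 0.1]
grip_width: 0.0498
grip_force: 0.0
1.3804201976012003 (array([  4.2, -46.8, 126.1]), np.float64(2.3634934851501725))
```

```bash
python3 -m creep '[{"translation":[4,-30,0],"roll":2.4,"gripper":50},{"translation":[4,-47,20],"roll":2.4,"gripper":50},{"translation":[4,-47,40],"roll":2.4,"gripper":50},{"translation":[4,-47,60],"roll":2.4,"gripper":50},{"translation":[4,-47,60],"roll":2.4,"gripper":50}]'
python3 -m creep '[{"translation":[0,0,25],"roll":0,"gripper":50},{"translation":[0,0,50],"roll":0,"gripper":50},{"translation":[0,0,70],"roll":0,"gripper":50},{"translation":[0,0,79],"roll":0,"gripper":50},{"translation":[0,0,79],"roll":0,"gripper":50}]'
python3 -m creep '[{"translation":[0,0,0],"roll":0,"gripper":14},{"translation":[0,0,0],"roll":0,"gripper":14},{"translation":[0,0,0],"roll":0,"gripper":14},{"translation":[0,0,0],"roll":0,"gripper":14},{"translation":[0,0,0],"roll":0,"gripper":14}]'
python3 -m creep '[{"translation":[0,0,0],"roll":0,"gripper":14},{"translation":[0,0,0],"roll":0,"gripper":14},{"translation":[0,0,0],"roll":0,"gripper":14}]'
```

```text
time: 18.6
position: [0.5149, 0.0821, 0.1219]
tool_rot: [1.0, -0.0, -0.004, -0.0]
ft_force: [-0.5, 0.2, 0.2]
grip_width: 0.0496
grip_force: 0.0
time: 19.02
position: [0.5172, 0.0813, 0.045]
tool_rot: [1.0, -0.002, -0.002, -0.0]
ft_force: [-1.1, 0.2, 0.5]
grip_width: 0.0499
grip_force: 0.0
time: 19.43
position: [0.519, 0.0812, 0.0472]
tool_rot: [1.0, -0.002, 0.001, 0.0]
ft_force: [-0.3, -0.6, -0.1]
grip_width: 0.0243
grip_force: 0.0
time: 19.68
position: [0.5188, 0.0813, 0.0468]
tool_rot: [1.0, -0.002, 0.001, -0.0]
ft_force: [-0.3, 0.7, 5.4]
grip_width: 0.0179
grip_force: 20.0
```

```bash
python3 -m creep '[{"translation":[0,4,0],"roll":0,"gripper":14},{"translation":[0,9,0],"roll":0,"gripper":14},{"translation":[0,14,0],"roll":0,"gripper":14},{"translation":[0,18,0],"roll":0,"gripper":14},{"translation":[0,20,0],"roll":0,"gripper":14}]'
python3 -m creep '[{"translation":[0,2,0],"roll":0,"gripper":14},{"translation":[0,4,0],"roll":0,"gripper":14},{"translation":[0,6,0],"roll":0,"gripper":14},{"translation":[0,8,0],"roll":0,"gripper":14},{"translation":[0,10,0],"roll":0,"gripper":14}]'
python3 -m creep '[{"translation":[0,2,0],"roll":0,"gripper":14},{"translation":[0,4,0],"roll":0,"gripper":14},{"translation":[0,6,0],"roll":0,"gripper":14},{"translation":[0,8,0],"roll":0,"gripper":14},{"translation":[0,10,0],"roll":0,"gripper":14}]'
python3 - <<'E'
from h import *
o=telemetry.get_obs();C=cam('wrist',o);print(o['position'],o['ft_force'])
im=snap('wrist','w7.png');s=snap('side','s7.png')
cv2.imwrite('pics/m7.png',np.vstack([cv2.resize(im[60:260,150:512],None,fx=2,fy=2)]))
E
```

```text
time: 20.1
position: [0.5187, 0.0608, 0.0468]
tool_rot: [1.0, -0.002, 0.0, -0.0]
ft_force: [-0.2, 1.8, 5.7]
grip_width: 0.0179
grip_force: 20.0
time: 20.52
position: [0.5186, 0.0511, 0.0468]
tool_rot: [1.0, -0.002, 0.0, -0.0]
ft_force: [-0.1, 2.5, 6.1]
grip_width: 0.0176
grip_force: 20.0
time: 20.93
position: [0.5185, 0.0415, 0.0468]
tool_rot: [1.0, -0.002, 0.0, -0.0]
ft_force: [0.8, 2.3, 5.3]
grip_width: 0.0184
grip_force: 20.0
[0.51854875 0.0414603  0.04680566] [0.81422984 2.34973128 5.29516465]
```

View pics/m7.png

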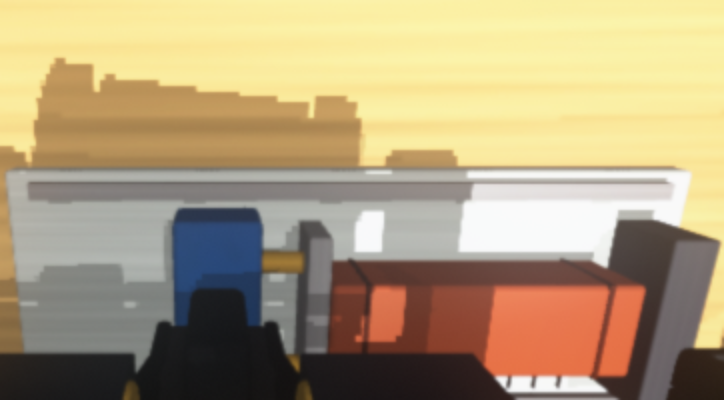

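The bar's left end touches the sprung plate at (330,300) and its right end is close to the fixed jaw at (640,300). A few millimetres remain.

```bash
python3 -m creep '[{"translation":[0,1,0],"roll":0,"gripper":14},{"translation":[0,2,0],"roll":0,"gripper":14},{"translation":[0,3,0],"roll":0,"gripper":14},{"translation":[0,4,0],"roll":0,"gripper":14},{"translation":[0,5,0],"roll":0,"gripper":14}]'
python3 -m creep '[{"translation":[0,1,0],"roll":0,"gripper":14},{"translation":[0,2,0],"roll":0,"gripper":14},{"translation":[0,3,0],"roll":0,"gripper":14},{"translation":[0,3,0],"roll":0,"gripper":14}]'
python3 -m creep '[{"translation":[0,1,0],"roll":0,"gripper":14},{"translation":[0,2,0],"roll":0,"gripper":14},{"translation":[0,3,0],"roll":0,"gripper":14},{"translation":[0,3,0],"roll":0,"gripper":14}]'
python3 - <<'E'
from h import *
im=snap('wrist','w8.png');o=telemetry.get_obs();C=cam('wrist',o)
for c,lo,hi in(('red',(0,110,40),(9,255,255)),('blue',(100,120,50),(125,255,255))):
    m=cv2.inRange(cv2.cvtColor(im,cv2.COLOR_BGR2HSV),lo,hi);m[:60]=0
    for row in(205,215,220): x=np.where(m[row])[0];x=x[(x>200)&(x<500)];print(c,row,x.min() if len(x) else None,x.max() if len(x) else None)
m=im[215];print(m[225:350:3].tolist());print(m[450:510:3].tolist())
E
```

```text
time: 21.45
position: [0.5185, 0.0365, 0.0468]
tool_rot: [1.0, -0.002, 0.0, -0.0]
ft_force: [-0.5, 2.6, 5.3]
grip_width: 0.0179
grip_force: 20.0
time: 21.78
position: [0.5185, 0.0337, 0.0468]
tool_rot: [1.0, -0.002, 0.001, -0.001]
ft_force: [-0.6, 3.7, 6.5]
grip_width: 0.0181
grip_force: 20.0
time: 22.12
position: [0.5185, 0.031, 0.0468]
tool_rot: [1.0, -0.003, 0.001, -0.001]
ft_force: [0.1, 5.1, 6.0]
grip_width: 0.0178
grip_force: 20.0
red 205 308 464
red 215 308 462
red 220 307 461
blue 205 238 279
blue 215 238 279
blue 220 238 279
[[132, 136, 132], [132, 135, 131], [133, 136, 132], [132, 136, 132], [87, 70, 57], [89, 56, 35], [83, 53, 33], [30, 28, 26], [30, 28, 27], [29, 27, 25], [29, 26, 25], [28, 26, 24], [28, 26, 25], [28, 26, 25], [29, 26, 26], [26, 23, 23], [69, 44, 28], [89, 53, 30], [84, 57, 40], [133, 137, 133], [134, 136, 133], [134, 136, 133], [90, 90, 89], [58, 56, 59], [90, 89, 91], [92, 91, 94], [96, 96, 98], [78, 78, 85], [37, 48, 95], [39, 52, 104], [40, 53, 105], [40, 53, 104], [40, 54, 105], [37, 46, 84], [35, 43, 77], [40, 53, 105], [59, 86, 171], [76, 113, 218], [77, 113, 218], [76, 113, 218], [76, 113, 218], [76, 113, 217]]
[[78, 118, 232], [77, 117, 232], [77, 117, 232], [76, 117, 232], [62, 89, 180], [101, 99, 109], [108, 106, 114], [108, 107, 116], [107, 106, 114], [107, 107, 116], [106, 106, 114], [106, 104, 115], [130, 195, 231], [145, 224, 248], [144, 224, 248], [144, 224, 248], [149, 228, 248], [123, 195, 233], [38, 61, 84], [31, 50, 71]]
```

The sprung gap has shortened by about 8 px (≈6 mm). The bar meets the fixed jaw with no gap at column 462, and the force is about 5 N. I'll hold for over a second.

```bash
H='x'; for i in 1 2 3 4; do python3 -m creep '[{"translation":[0,0,0],"roll":0,"gripper":14},{"translation":[0,0,0],"roll":0,"gripper":14},{"translation":[0,0,0],"roll":0,"gripper":14},{"translation":[0,0,0],"roll":0,"gripper":14},{"translation":[0,0,0],"roll":0,"gripper":14}]' | grep -E 'time|pos|ft|width'; done
```

```text
time: 22.58
position: [0.5185, 0.031, 0.0468]
ft_force: [-0.5, 5.3, 5.4]
grip_width: 0.0181
time: 23.0
position: [0.5185, 0.031, 0.0468]
ft_force: [0.2, 4.2, 6.3]
grip_width: 0.0179
time: 23.42
position: [0.5185, 0.031, 0.0468]
ft_force: [-0.4, 5.1, 6.3]
grip_width: 0.0177
time: 23.83
position: [0.5185, 0.031, 0.0468]
ft_force: [1.0, 5.4, 6.7]
grip_width: 0.0175
```

```bash
python3 -m creep '[{"translation":[0,-4,0],"roll":0,"gripper":14},{"translation":[0,-12,0],"roll":0,"gripper":14},{"translation":[0,-22,0],"roll":0,"gripper":14},{"translation":[0,-34,0],"roll":0,"gripper":14},{"translation":[0,-42,0],"roll":0,"gripper":14}]'
python3 -m creep '[{"translation":[0,-4,0],"roll":0,"gripper":14},{"translation":[0,-8,0],"roll":0,"gripper":14},{"translation":[0,-11,0],"roll":0,"gripper":14},{"translation":[0,-13,0],"roll":0,"gripper":14},{"translation":[0,-13,0],"roll":0,"gripper":14}]'
```

```text
time: 24.25
position: [0.5187, 0.072, 0.0468]
tool_rot: [1.0, -0.002, 0.0, 0.0]
ft_force: [-0.5, -1.8, 5.2]
grip_width: 0.018
grip_force: 20.0
time: 24.67
position: [0.5188, 0.0823, 0.0468]
tool_rot: [1.0, -0.001, 0.0, 0.002]
ft_force: [-1.2, -10.9, 6.2]
grip_width: 0.0179
grip_force: 20.1
```

```bash
python3 -m creep '[{"translation":[0,1.5,0],"roll":0,"gripper":50},{"translation":[0,1.5,0],"roll":0,"gripper":50},{"translation":[0,1.5,0],"roll":0,"gripper":50},{"translation":[0,1.5,0],"roll":0,"gripper":50},{"translation":[0,1.5,0],"roll":0,"gripper":50}]'
python3 -m creep '[{"translation":[0,2,-30],"roll":0,"gripper":60},{"translation":[0,2,-65],"roll":0,"gripper":60},{"translation":[0,2,-100],"roll":0,"gripper":60},{"translation":[0,40,-130],"roll":0,"gripper":60},{"translation":[0,80,-130],"roll":0,"gripper":60}]'
python3 -m creep '[{"translation":[0,20,0],"roll":-7,"gripper":60},{"translation":[0,40,0],"roll":-14,"gripper":60},{"translation":[0,60,0],"roll":-21,"gripper":60},{"translation":[0,60,0],"roll":-28,"gripper":60},{"translation":[0,60,0],"roll":-35,"gripper":60}]'
python3 -m creep '[{"translation":[0,0,0],"roll":-7,"gripper":60},{"translation":[0,0,0],"roll":-14,"gripper":60},{"translation":[0,0,0],"roll":-21,"gripper":60},{"translation":[0,0,0],"roll":-28,"gripper":60},{"translation":[0,0,0],"roll":-35,"gripper":60}]'
python3 -m creep '[{"translation":[0,0,0],"roll":-7,"gripper":60},{"translation":[0,0,0],"roll":-14,"gripper":60},{"translation":[0,0,0],"roll":-20,"gripper":60},{"translation":[0,0,0],"roll":-20,"gripper":60}]'
python3 - <<'E'
from h import *
o=telemetry.get_obs();C=cam('wrist',o);im=snap('wrist','w9.png')
for r in rects(im,(0,120,60),(9,255,255),'wrist',.04,C,mina=400): print(r)
print(go((.5172,-.052,.012),0))
E
```

```text
time: 25.08
position: [0.5182, 0.0839, 0.046]
tool_rot: [1.0, -0.002, -0.0, -0.0]
ft_force: [-0.6, 0.9, -0.7]
grip_width: 0.0433
grip_force: 0.0
time: 25.5
position: [0.5211, 0.0088, 0.1807]
tool_rot: [1.0, 0.001, 0.005, 0.001]
ft_force: [1.3, -0.5, -0.7]
grip_width: 0.0597
grip_force: 0.0
time: 25.92
position: [0.5178, -0.0536, 0.1758]
tool_rot: [0.954, 0.301, -0.0, -0.0]
ft_force: [-0.1, 0.1, -0.1]
grip_width: 0.0599
grip_force: 0.0
time: 26.33
position: [0.5176, -0.0521, 0.1757]
tool_rot: [0.819, 0.574, -0.0, -0.0]
ft_force: [-0.3, 0.3, 0.3]
grip_width: 0.0599
grip_force: 0.0
time: 26.67
position: [0.5176, -0.0522, 0.1757]
tool_rot: [0.708, 0.706, -0.0, -0.0]
ft_force: [0.2, -0.4, 0.0]
grip_width: 0.0597
grip_force: 0.0
{'px': array([462., 229.]), 'xy': array([ 0.7543, -0.1241]), 'lw': array([81.3, 30.7]), 'yaw': -61.6, 'r': np.float64(0.764)}
{'px': array([257., 181.]), 'xy': array([ 0.5174, -0.0586]), 'lw': array([90. , 34.2]), 'yaw': 89.9, 'r': np.float64(0.521)}
(array([ 1.000e-01, -4.000e-01,  1.637e+02]), np.float64(-0.3482583546397251))
```

Run:
```python
from h import *
C=cam('wrist');im=cv2.imread('pics/w9.png')
m=cv2.inRange(cv2.cvtColor(im,cv2.COLOR_BGR2HSV),(0,90,30),(12,255,255))
for c in(245,257,268):
    r=np.where(m[:,c])[0];print(c,r.min(),r.max(),len(r),px2w('wrist',[(c,r.min()),(c,r.max())],.04,C).round(4).tolist())
print(im[80:330:6,257].tolist())
```

```text
245 127 297 110 [[0.5054, 0.001, 0.04], [0.5015, -0.2073, 0.04]]
257 127 261 102 [[0.5179, 0.0009, 0.04], [0.5168, -0.1566, 0.04]]
268 127 261 102 [[0.5293, 0.0009, 0.04], [0.53, -0.1567, 0.04]]
[[226, 226, 228], [193, 195, 192], [134, 139, 135], [131, 134, 131], [131, 135, 132], [239, 241, 239], [239, 241, 239], [238, 241, 239], [47, 58, 95], [51, 67, 117], [40, 46, 66], [44, 58, 100], [44, 57, 100], [42, 55, 99], [42, 56, 100], [43, 57, 102], [50, 69, 132], [49, 70, 131], [50, 70, 132], [51, 72, 134], [51, 72, 134], [80, 120, 226], [66, 94, 175], [78, 118, 226], [102, 103, 108], [100, 101, 106], [141, 218, 241], [138, 215, 241], [136, 214, 240], [38, 62, 96], [45, 77, 127], [44, 51, 58], [48, 55, 60], [50, 56, 60], [49, 54, 58], [59, 74, 84], [168, 200, 217], [196, 227, 238], [125, 160, 185], [193, 226, 237], [32, 60, 75], [31, 59, 74]]
```

The bar end is at y≈0.001, so its centre is at -0.051 and the gripper sits right above it. Regrip and lift.

```bash
python3 -m creep '[{"translation":[0,0,40],"roll":-0.3,"gripper":60},{"translation":[0,0,80],"roll":-0.3,"gripper":60},{"translation":[0,0,115],"roll":-0.3,"gripper":60},{"translation":[0,0,145],"roll":-0.3,"gripper":60},{"translation":[0,0,160],"roll":-0.3,"gripper":60}]' 20
python3 -m creep '[{"translation":[0,0,3],"roll":0,"gripper":60},{"translation":[0,0,4],"roll":0,"gripper":60},{"translation":[0,0,4],"roll":0,"gripper":28},{"translation":[0,0,4],"roll":0,"gripper":28},{"translation":[0,0,4],"roll":0,"gripper":28}]'
python3 -m creep '[{"translation":[0,0,0],"roll":0,"gripper":28},{"translation":[0,0,0],"roll":0,"gripper":28},{"translation":[0,0,0],"roll":0,"gripper":28},{"translation":[0,0,0],"roll":0,"gripper":28},{"translation":[0,0,0],"roll":0,"gripper":28}]'
python3 -m creep '[{"translation":[0,0,-10],"roll":0,"gripper":28},{"translation":[0,0,-30],"roll":0,"gripper":28},{"translation":[0,0,-55],"roll":0,"gripper":28},{"translation":[0,0,-85],"roll":0,"gripper":28},{"translation":[0,0,-115],"roll":0,"gripper":28}]'
python3 - <<'E'
from h import *
o=telemetry.get_obs();print(o['q'],go((.508,.390,.15),np.radians(94)))
E
```

```text
time: 27.13
position: [0.5157, -0.0518, 0.0125]
tool_rot: [0.708, 0.706, -0.001, -0.002]
ft_force: [0.2, 0.9, -0.4]
grip_width: 0.06
grip_force: 0.0
time: 27.55
position: [0.5189, -0.0528, 0.0133]
tool_rot: [0.707, 0.707, 0.001, 0.001]
ft_force: [-0.4, -0.2, -0.1]
grip_width: 0.0473
grip_force: 0.0
time: 27.97
position: [0.5176, -0.0525, 0.0127]
tool_rot: [0.707, 0.707, -0.0, 0.0]
ft_force: [-1.3, -0.2, 6.6]
grip_width: 0.0339
grip_force: 20.0
time: 28.38
position: [0.5172, -0.0522, 0.1281]
tool_rot: [0.707, 0.707, -0.0, -0.001]
ft_force: [0.2, -0.6, -1.8]
grip_width: 0.034
grip_force: 20.0
[-3.15932165e-01  5.06350492e-01  1.77332742e+00  1.57756389e-04
  8.63148968e-01 -3.16903857e-01] (array([442.3,  -8.8, -21.7]), np.float64(86.04981206392557))
```

```bash
python3 -m creep '[{"translation":[25,0,-5],"roll":0,"gripper":28},{"translation":[60,0,-10],"roll":0,"gripper":28},{"translation":[95,0,-10],"roll":0,"gripper":28},{"translation":[130,-4,-10],"roll":0,"gripper":28},{"translation":[165,-4,-10],"roll":0,"gripper":28}]'
python3 -m creep '[{"translation":[35,0,0],"roll":0,"gripper":28},{"translation":[70,0,0],"roll":0,"gripper":28},{"translation":[105,0,0],"roll":0,"gripper":28},{"translation":[140,-4,0],"roll":0,"gripper":28},{"translation":[160,-4,0],"roll":0,"gripper":28}]'
python3 -m creep '[{"translation":[0,0,0],"roll":7,"gripper":28},{"translation":[0,0,0],"roll":14,"gripper":28},{"translation":[0,0,0],"roll":21,"gripper":28},{"translation":[0,0,0],"roll":28,"gripper":28},{"translation":[0,0,0],"roll":35,"gripper":28}]'
python3 -m creep '[{"translation":[0,0,0],"roll":7,"gripper":28},{"translation":[0,0,0],"roll":14,"gripper":28},{"translation":[0,0,0],"roll":21,"gripper":28},{"translation":[0,0,0],"roll":28,"gripper":28},{"translation":[0,0,0],"roll":35,"gripper":28}]'
python3 -m creep '[{"translation":[0,0,0],"roll":7,"gripper":28},{"translation":[0,0,0],"roll":14,"gripper":28},{"translation":[0,0,0],"roll":16,"gripper":28},{"translation":[0,0,0],"roll":16,"gripper":28}]'
python3 - <<'E'
from h import *
o=telemetry.get_obs();C=cam('wrist',o);print(o['position'],o['q'][[0,5]])
im=snap('wrist','w10.png')
print('wells z .006');[print(r) for r in rects(im,(0,0,95),(40,110,255),'wrist',.006,C,mina=400)]
t=snap('top','t10.png');[print('top',r) for r in rects(t,(0,0,85),(40,110,255),'top',.006,roi=(92,197,88,84))]
print(go((.508,.390,.15),np.radians(94)))
E
```

```text
time: 28.8
position: [0.5126, 0.114, 0.1376]
tool_rot: [0.707, 0.707, -0.0, -0.0]
ft_force: [0.0, 0.2, -1.7]
grip_width: 0.0334
grip_force: 20.0
time: 29.22
position: [0.5082, 0.2761, 0.1373]
tool_rot: [0.706, 0.708, 0.0, -0.001]
ft_force: [0.4, -0.3, -1.0]
grip_width: 0.0336
grip_force: 20.0
time: 29.63
position: [0.5091, 0.2727, 0.1371]
tool_rot: [0.888, 0.46, -0.0, -0.0]
ft_force: [-0.2, -0.8, -2.5]
grip_width: 0.0337
grip_force: 20.0
time: 30.05
position: [0.5092, 0.2725, 0.1372]
tool_rot: [0.985, 0.171, -0.0, -0.0]
ft_force: [-0.5, -0.1, -2.1]
grip_width: 0.0341
grip_force: 20.0
time: 30.38
position: [0.5092, 0.2725, 0.1372]
tool_rot: [0.999, 0.035, -0.0, -0.0]
ft_force: [-0.3, 0.2, -1.3]
grip_width: 0.034
grip_force: 20.0
[0.50922731 0.27248746 0.13717417] [0.29786019 1.79832675]
wells z .006
{'px': array([455., 310.]), 'xy': array([0.3518, 0.0189]), 'lw': array([52.6, 41.1]), 'yaw': 4.1, 'r': np.float64(0.352)}
{'px': array([ 64., 308.]), 'xy': array([0.3223, 0.5031]), 'lw': array([62.7, 42.4]), 'yaw': 4.1, 'r': np.float64(0.597)}
{'px': array([210., 208.]), 'xy': array([0.4655, 0.3216]), 'lw': array([77.9, 33.6]), 'yaw': 5.0, 'r': np.float64(0.566)}
{'px': array([309., 208.]), 'xy': array([0.4714, 0.2165]), 'lw': array([82.9, 37.4]), 'yaw': 4.0, 'r': np.float64(0.519)}
{'px': array([262., 121.]), 'xy': array([0.546 , 0.2771]), 'lw': array([584.2, 269.4]), 'yaw': -87.2, 'r': np.float64(0.612)}
top {'px': array([102., 255.]), 'xy': array([0.4692, 0.3922]), 'lw': array([27.3, 24.8]), 'yaw': -86.6, 'r': np.float64(0.611)}
top {'px': array([134., 207.]), 'xy': array([0.5979, 0.3149]), 'lw': array([36.7, 20.9]), 'yaw': -82.2, 'r': np.float64(0.676)}
top {'px': array([167., 209.]), 'xy': array([0.5944, 0.2251]), 'lw': array([42.4, 27.8]), 'yaw': 2.2, 'r': np.float64(0.636)}
(array([   7.2, -117.3,  -12.9]), np.float64(0.12032338249443342))
```

```bash
python3 -m creep '[{"translation":[2,-30,0],"roll":0.3,"gripper":28},{"translation":[4,-65,0],"roll":0.3,"gripper":28},{"translation":[5,-95,0],"roll":0.3,"gripper":28},{"translation":[5,-115,0],"roll":0.3,"gripper":28},{"translation":[5,-115,0],"roll":0.3,"gripper":28}]'
python3 -m creep '[{"translation":[0,0,25],"roll":0,"gripper":28},{"translation":[0,0,50],"roll":0,"gripper":28},{"translation":[0,0,75],"roll":0,"gripper":28},{"translation":[0,0,95],"roll":0,"gripper":28},{"translation":[0,0,95],"roll":0,"gripper":28}]'
python3 - <<'E'
from h import *
o=telemetry.get_obs();print(o['position'],go((.506,.388,.02),np.radians(94.4)))
C=cam('wrist',o);im=snap('wrist','w11.png')
# overlay predicted trough rim + bar for one look
def rect(c,yaw,l,w,z):
    a=np.radians(yaw);u=np.array([np.cos(a),np.sin(a)]);v=np.array([-u[1],u[0]])
    return np.array([[*(np.array(c)+sx*u*l/2+sy*v*w/2),z] for sx,sy in((1,1),(1,-1),(-1,-1),(-1,1))])
for c,l,w in(((.507,.3885),.118,.046),((.5637,.318),.09,.056),((.571,.2327),.09,.056)):
    p=w2px('wrist',rect(c,4.4,l,w,.018),C).round().astype(np.int32);cv2.polylines(im,[p],True,(0,255,0),1)
cv2.imwrite('pics/m11.png',im)
E
```

```text
time: 30.9
position: [0.506, 0.3919, 0.1371]
tool_rot: [0.999, 0.035, 0.001, -0.001]
ft_force: [0.8, -1.1, -1.9]
grip_width: 0.0334
grip_force: 20.0
time: 31.32
position: [0.5029, 0.3851, 0.0375]
tool_rot: [0.999, 0.033, -0.004, 0.002]
ft_force: [-1.1, -0.8, -1.8]
grip_width: 0.0338
grip_force: 20.0
[0.50292601 0.38508821 0.0375237 ] (array([ 3.4, -2.8, 17.5]), np.float64(-0.6232419946486516))
```

View pics/m11.png

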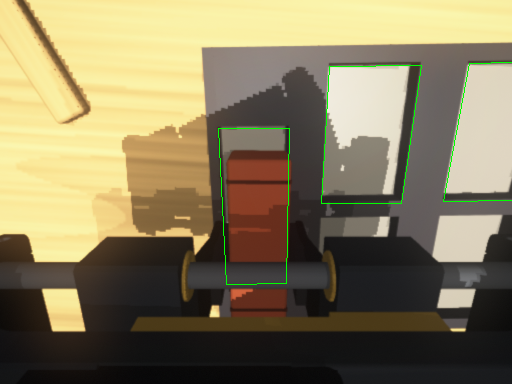

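The overlay matches the trough and wells: trough rim columns 219–289, rows 128–284. The bar at columns 227–292 still shows perspective from its height. I'll lower in stages while checking the pose.

```bash
python3 -m creep '[{"translation":[0,0,8],"roll":0,"gripper":28},{"translation":[0,0,14],"roll":0,"gripper":28},{"translation":[0,0,14],"roll":0,"gripper":28},{"translation":[0,0,14],"roll":0,"gripper":28}]'
python3 - <<'E'
from h import *
o=telemetry.get_obs();print(o['position'],go((.506,.388,.0085),np.radians(94.4)))
E
```

```text
time: 31.7
position: [0.5067, 0.3876, 0.0285]
tool_rot: [0.999, 0.033, 0.0, -0.0]
ft_force: [-0.9, -0.6, -0.8]
grip_width: 0.0344
grip_force: 20.0
[0.5066556  0.38761446 0.02849423] (array([-0.6, -0.4, 20. ]), np.float64(-0.6412828323979056))
```

```bash
python3 -m creep '[{"translation":[0,0,6],"roll":-0.6,"gripper":28},{"translation":[0,0,12],"roll":-0.6,"gripper":28},{"translation":[0,0,17],"roll":-0.6,"gripper":28},{"translation":[0,0,19],"roll":-0.6,"gripper":28},{"translation":[0,0,19],"roll":-0.6,"gripper":28}]'
python3 -m creep '[{"translation":[0,0,1],"roll":0,"gripper":28},{"translation":[0,0,1],"roll":0,"gripper":28},{"translation":[0,0,1],"roll":0,"gripper":28}]'
```

```text
time: 32.12
position: [0.506, 0.3874, 0.0088]
tool_rot: [0.999, 0.038, -0.0, 0.0]
ft_force: [-0.4, -1.5, -0.2]
grip_width: 0.0338
grip_force: 20.0
time: 32.37
position: [0.5061, 0.3874, 0.0088]
tool_rot: [0.999, 0.038, -0.0, 0.0]
ft_force: [-2.9, -0.8, 5.3]
grip_width: 0.0337
grip_force: 20.0
```

Contact came at 8.8 mm, which is the trough floor (the rim would be about 21 mm). I'll release, rise and head to the blanks.

```bash
python3 -m creep '[{"translation":[0,0,0],"roll":0,"gripper":50},{"translation":[0,0,0],"roll":0,"gripper":50},{"translation":[0,0,0],"roll":0,"gripper":50},{"translation":[0,0,0],"roll":0,"gripper":50},{"translation":[0,0,0],"roll":0,"gripper":50}]'
python3 -m creep '[{"translation":[0,0,-20],"roll":0,"gripper":60},{"translation":[0,0,-55],"roll":0,"gripper":60},{"translation":[0,0,-95],"roll":0,"gripper":60},{"translation":[0,0,-135],"roll":0,"gripper":60},{"translation":[0,30,-160],"roll":0,"gripper":60}]'
python3 -m creep '[{"translation":[0,40,0],"roll":0,"gripper":60},{"translation":[0,80,0],"roll":0,"gripper":60},{"translation":[0,120,0],"roll":0,"gripper":60},{"translation":[0,160,0],"roll":0,"gripper":60},{"translation":[0,200,0],"roll":0,"gripper":60}]'
python3 -m creep '[{"translation":[0,40,0],"roll":0,"gripper":60},{"translation":[0,80,0],"roll":0,"gripper":60},{"translation":[0,120,0],"roll":0,"gripper":60},{"translation":[0,160,0],"roll":0,"gripper":60},{"translation":[0,180,0],"roll":0,"gripper":60}]'
python3 - <<'E'
from h import *
o=telemetry.get_obs();C=cam('wrist',o);print(o['position'],o['q'][[0,5]])
t=snap('top','t12.png');s=snap('side','s12.png');im=snap('wrist','w12.png')
for r in rects(t,(0,110,60),(9,255,255),'top',.036): print('bar',r)
for r in rects(t,(0,0,110),(40,90,255),'top',.045,roi=(300,190,110,110)): print('top bl',r)
for r in rects(im,(0,0,130),(40,90,255),'wrist',.048,C,mina=400): print('wr bl',r)
print([(r['bbox'],round(r['p'],2)) for r in viewer.recognise('top','blank0')],[(r['bbox'],round(r['p'],2)) for r in viewer.recognise('wrist','blank0')],[(r['bbox'],round(r['p'],2)) for r in viewer.recognise('side','blank0')])
for r in rects(t,(100,120,60),(125,255,255),'top',.038,mina=20): print('blue',r)
E
```

```text
time: 32.78
position: [0.5064, 0.3876, 0.0077]
tool_rot: [0.999, 0.038, -0.0, 0.0]
ft_force: [-1.0, -0.3, 0.3]
grip_width: 0.0494
grip_force: 0.0
time: 33.2
position: [0.5106, 0.3625, 0.1723]
tool_rot: [0.999, 0.04, 0.004, -0.003]
ft_force: [1.7, -0.0, 0.8]
grip_width: 0.0598
grip_force: 0.0
time: 33.62
position: [0.5236, 0.1566, 0.1681]
tool_rot: [0.999, 0.038, 0.0, 0.0]
ft_force: [0.4, 0.5, 0.0]
grip_width: 0.0601
grip_force: 0.0
time: 34.03
position: [0.5382, -0.0256, 0.168]
tool_rot: [0.999, 0.037, 0.001, 0.001]
ft_force: [0.2, 0.4, -0.1]
grip_width: 0.06
grip_force: 0.0
[ 0.53818378 -0.02563144  0.1680414 ] [-0.2542854   1.24437116]
bar {'px': array([102., 240.]), 'xy': array([0.5051, 0.3892]), 'lw': array([103.9,  35. ]), 'yaw': 3.4, 'r': np.float64(0.638)}
bar {'px': array([296., 149.]), 'xy': array([ 0.763 , -0.1346]), 'lw': array([100.7,  31.5]), 'yaw': -62.4, 'r': np.float64(0.775)}
bar {'px': array([176., 148.]), 'xy': array([0.7632, 0.198 ]), 'lw': array([101.6,  32.9]), 'yaw': -10.3, 'r': np.float64(0.788)}
top bl {'px': array([337., 262.]), 'xy': array([ 0.4547, -0.2386
[... 235 characters left out ...]
'xy': array([0.4872, 0.1981]), 'lw': array([75. , 41.8]), 'yaw': 4.8, 'r': np.float64(0.526)}
wr bl {'px': array([448., 191.]), 'xy': array([ 0.54  , -0.2255]), 'lw': array([71.3, 38.1]), 'yaw': -20.2, 'r': np.float64(0.585)}
wr bl {'px': array([161., 145.]), 'xy': array([0.5642, 0.07  ]), 'lw': array([70.4, 24.3]), 'yaw': -85.8, 'r': np.float64(0.569)}
wr bl {'px': array([ 28., 125.]), 'xy': array([0.5772, 0.2057]), 'lw': array([76.7, 41.8]), 'yaw': 4.8, 'r': np.float64(0.613)}
[([325.5, 243.4, 23.0, 34.3], 0.95), ([318.7, 217.6, 23.7, 29.2], 0.57)] [([399.1, 220.9, 49.8, 15.2], 0.78), ([400.6, 151.9, 82.1, 77.5], 0.7)] [([320.3, 156.6, 31.9, 23.2], 0.94), ([293.5, 156.1, 25.2, 15.7], 0.5)]
```

The bar sits in the trough at (0.505,0.389), yaw 3.4°. The blanks have not moved. First blank: (0.540,-0.226), yaw -20.3°.

Run:
```python
from h import *
print(go((.540,-.2258,.15),np.radians(69.7)))
```

```text
(array([-12.8, 205.3,  17.6]), np.float64(24.71165186086381))
```

```bash
python3 -m creep '[{"translation":[-3,40,5],"roll":6,"gripper":60},{"translation":[-6,80,10],"roll":12,"gripper":60},{"translation":[-9,120,18],"roll":18,"gripper":60},{"translation":[-12,160,18],"roll":24,"gripper":60},{"translation":[-13,195,18],"roll":24.7,"gripper":60}]' 20
python3 -m creep '[{"translation":[0,0,0],"roll":0,"gripper":60},{"translation":[0,0,0],"roll":0,"gripper":60}]'
python3 - <<'E'
from h import *
print(go((.540,-.2258,.012),np.radians(69.7)))
o=telemetry.get_obs();C=cam('wrist',o);im=snap('wrist','w13.png')
for r in rects(im,(0,0,130),(40,90,255),'wrist',.048,C,mina=400): print('wr bl',r)
E
```

```text
time: 34.75
position: [0.5391, -0.2168, 0.1494]
tool_rot: [0.984, -0.177, -0.001, -0.0]
ft_force: [0.3, 0.2, 0.5]
grip_width: 0.0604
grip_force: 0.0
time: 34.92
position: [0.5397, -0.2171, 0.1497]
tool_rot: [0.984, -0.177, 0.0, -0.0]
ft_force: [1.2, 0.3, -0.2]
grip_width: 0.0599
grip_force: 0.0
(array([  3.3,   8.1, 137.7]), np.float64(-0.10098922044153369))
wr bl {'px': array([294., 243.]), 'xy': array([ 0.4667, -0.2319]), 'lw': array([46.6, 37.6]), 'yaw': 32.3, 'r': np.float64(0.521)}
wr bl {'px': array([ 92., 202.]), 'xy': array([ 0.5807, -0.0519]), 'lw': array([121.8,   7.3]), 'yaw': -89.7, 'r': np.float64(0.583)}
wr bl {'px': array([113., 212.]), 'xy': array([ 0.566 , -0.0583]), 'lw': array([175.3,  44.9]), 'yaw': 80.1, 'r': np.float64(0.569)}
wr bl {'px': array([ 91., 189.]), 'xy': array([ 0.593, -0.058]), 'lw': array([150.2,   6.8]), 'yaw': -89.0, 'r': np.float64(0.596)}
wr bl {'px': array([265., 187.]), 'xy': array([ 0.5346, -0.2242]), 'lw': array([54.7, 36.2]), 'yaw': -20.8, 'r': np.float64(0.58)}
wr bl {'px': array([485., 169.]), 'xy': array([ 0.4795, -0.4248]), 'lw': array([53.4, 11.4]), 'yaw': -88.8, 'r': np.float64(0.641)}
wr bl {'px': array([129., 117.]), 'xy': array([ 0.6326, -0.1512]), 'lw': array([283.7,  63.8]), 'yaw': -90.0, 'r': np.float64(0.65)}
wr bl {'px': array([275.,  68.]), 'xy': array([ 0.6342, -0.2716]), 'lw': array([143.7,  15.9]), 'yaw': 89.9, 'r': np.float64(0.69)}
wr bl {'px': array([21., 53.]), 'xy': array([ 0.7254, -0.0635]), 'lw': array([73.3, 31.1]), 'yaw': -64.0, 'r': np.float64(0.728)}
wr bl {'px': array([156.,  26.]), 'xy': array([ 0.7019, -0.1952]), 'lw': array([137.1,  24.5]), 'yaw': 89.9, 'r': np.float64(0.729)}
wr bl {'px': array([15., 11.]), 'xy': array([ 0.7503, -0.0799]), 'lw': array([32.8, 18.4]), 'yaw': 69.6, 'r': np.float64(0.755)}
```

```bash
python3 -m creep '[{"translation":[3,8,30],"roll":0,"gripper":60},{"translation":[3,8,65],"roll":0,"gripper":60},{"translation":[3,8,95],"roll":0,"gripper":60},{"translation":[3,8,120],"roll":0,"gripper":60},{"translation":[3,8,137],"roll":0,"gripper":60}]' 20
python3 -m creep '[{"translation":[0,0,0],"roll":0,"gripper":60},{"translation":[0,0,0],"roll":0,"gripper":32},{"translation":[0,0,0],"roll":0,"gripper":32},{"translation":[0,0,0],"roll":0,"gripper":32},{"translation":[0,0,0],"roll":0,"gripper":32}]'
python3 -m creep '[{"translation":[0,0,0],"roll":0,"gripper":32},{"translation":[0,0,0],"roll":0,"gripper":32},{"translation":[0,0,0],"roll":0,"gripper":32},{"translation":[0,0,0],"roll":0,"gripper":32}]'
python3 -m creep '[{"translation":[0,0,-10],"roll":0,"gripper":32},{"translation":[0,0,-30],"roll":0,"gripper":32},{"translation":[0,0,-60],"roll":0,"gripper":32},{"translation":[0,0,-90],"roll":0,"gripper":32},{"translation":[0,0,-120],"roll":0,"gripper":32}]'
python3 - <<'E'
from h import *
print(go((.571,.2327,.15),np.radians(94.4)),telemetry.get_obs()['q'][[0,5]])
E
```

```text
time: 35.38
position: [0.538, -0.2212, 0.0105]
tool_rot: [0.985, -0.175, -0.002, -0.001]
ft_force: [-0.3, -0.4, 0.1]
grip_width: 0.0601
grip_force: 0.0
time: 35.8
position: [0.5405, -0.2256, 0.0146]
tool_rot: [0.984, -0.176, 0.002, 0.001]
ft_force: [-0.4, -1.7, 1.3]
grip_width: 0.0409
grip_force: 1.1
time: 36.13
position: [0.5404, -0.2261, 0.0146]
tool_rot: [0.984, -0.177, 0.001, 0.001]
ft_force: [0.1, 0.2, 7.0]
grip_width: 0.0379
grip_force: 20.0
time: 36.55
position: [0.5384, -0.2246, 0.1341]
tool_rot: [0.984, -0.177, -0.001, -0.001]
ft_force: [-0.3, -0.0, -2.0]
grip_width: 0.0375
grip_force: 20.0
(array([-128.7, -440. ,  -15.3]), np.float64(-24.771147617544187)) [-0.58678113  1.33933509]
```

```bash
python3 -m creep '[{"translation":[-7,-25,-5],"roll":0,"gripper":32},{"translation":[-17,-60,-10],"roll":0,"gripper":32},{"translation":[-28,-95,-10],"roll":0,"gripper":32},{"translation":[-38,-130,-10],"roll":0,"gripper":32},{"translation":[-48,-165,-10],"roll":0,"gripper":32}]'
python3 -m creep '[{"translation":[-10,-35,0],"roll":0,"gripper":32},{"translation":[-20,-70,0],"roll":0,"gripper":32},{"translation":[-31,-105,0],"roll":0,"gripper":32},{"translation":[-41,-140,0],"roll":0,"gripper":32},{"translation":[-50,-170,0],"roll":0,"gripper":32}]'
python3 -m creep '[{"translation":[-10,-35,0],"roll":-6,"gripper":32},{"translation":[-20,-70,0],"roll":-12,"gripper":32},{"translation":[-30,-100,0],"roll":-18,"gripper":32},{"translation":[-30,-104,0],"roll":-24,"gripper":32},{"translation":[-30,-104,0],"roll":-24.8,"gripper":32}]'
python3 -m creep '[{"translation":[0,0,0],"roll":0,"gripper":32},{"translation":[0,0,0],"roll":0,"gripper":32}]'
python3 - <<'E'
from h import *
print(go((.571,.2327,.0115),np.radians(94.4)))
o=telemetry.get_obs();C=cam('wrist',o);im=snap('wrist','w14.png')
for r in rects(im,(0,0,130),(40,90,255),'wrist',o['position'][2]+.0234+.01,C,mina=800,roi=(150,60,220,270)): print('held',r)
E
```

```text
time: 36.97
position: [0.5509, -0.0521, 0.1434]
tool_rot: [0.984, -0.177, -0.0, -0.0]
ft_force: [0.3, -0.4, -2.0]
grip_width: 0.0378
grip_force: 20.0
time: 37.38
position: [0.563, 0.1254, 0.1432]
tool_rot: [0.984, -0.176, -0.001, -0.0]
ft_force: [0.9, 0.8, -2.6]
grip_width: 0.0376
grip_force: 20.0
time: 37.8
position: [0.5711, 0.2334, 0.143]
tool_rot: [0.999, 0.042, -0.0, -0.0]
ft_force: [0.4, -0.8, -2.8]
grip_width: 0.0377
grip_force: 20.0
time: 37.97
position: [0.5714, 0.2299, 0.1428]
tool_rot: [0.999, 0.037, -0.001, 0.0]
ft_force: [0.2, -0.5, -2.7]
grip_width: 0.0375
grip_force: 20.0
(array([ -0. ,  -2.9, 131.3]), np.float64(-0.11726678820787129))
held {'px': array([258., 302.]), 'xy': array([0.5421, 0.2287]), 'lw': array([36.6, 10.2]), 'yaw': -85.7, 'r': np.float64(0.588)}
held {'px': array([258., 203.]), 'xy': array([0.6017, 0.2331]), 'lw': array([35.6, 10.9]), 'yaw': -84.5, 'r': np.float64(0.645)}
held {'px': array([258., 152.]), 'xy': array([0.6263, 0.2365]), 'lw': array([23.7, 18.9]), 'yaw': -87.6, 'r': np.float64(0.669)}
held {'px': array([177., 175.]), 'xy': array([0.6134, 0.2745]), 'lw': array([40.3, 24.5]), 'yaw': 4.9, 'r': np.float64(0.672)}
held {'px': array([188.,  89.]), 'xy': array([0.6506, 0.2685]), 'lw': array([37.1, 22.9]), 'yaw': 89.8, 'r': np.float64(0.704)}
```

The held blank is centred on the tool, with its end faces at x=0.542 and 0.602. Lower it into the well.

```bash
python3 -m creep '[{"translation":[0,-3,25],"roll":0,"gripper":32},{"translation":[0,-3,55],"roll":0,"gripper":32},{"translation":[0,-3,80],"roll":0,"gripper":32},{"translation":[0,-3,100],"roll":0,"gripper":32},{"translation":[0,-3,108],"roll":0,"gripper":32}]'
python3 -m creep '[{"translation":[0,0,6],"roll":0,"gripper":32},{"translation":[0,0,12],"roll":0,"gripper":32},{"translation":[0,0,18],"roll":0,"gripper":32},{"translation":[0,0,22],"roll":0,"gripper":32},{"translation":[0,0,22],"roll":0,"gripper":32}]'
python3 -m creep '[{"translation":[0,0,1],"roll":0,"gripper":32},{"translation":[0,0,1.5],"roll":0,"gripper":32},{"translation":[0,0,1.5],"roll":0,"gripper":32}]'
```

```text
time: 38.43
position: [0.5696, 0.2319, 0.032]
tool_rot: [0.999, 0.037, -0.003, 0.001]
ft_force: [-0.5, -0.5, -2.0]
grip_width: 0.0379
grip_force: 20.0
time: 38.85
position: [0.5717, 0.2338, 0.0128]
tool_rot: [0.999, 0.039, -0.0, 0.0]
ft_force: [-0.8, 0.0, -2.3]
grip_width: 0.0379
grip_force: 20.0
time: 39.1
position: [0.572, 0.2341, 0.0118]
tool_rot: [0.999, 0.039, 0.0, -0.0]
ft_force: [0.7, 0.4, -2.5]
grip_width: 0.0379
grip_force: 20.0
```

```bash
python3 -m creep '[{"translation":[0,0,1],"roll":0,"gripper":32},{"translation":[0,0,1],"roll":0,"gripper":32},{"translation":[0,0,1],"roll":0,"gripper":32}]'
python3 -m creep '[{"translation":[0,0,0],"roll":0,"gripper":52},{"translation":[0,0,0],"roll":0,"gripper":52},{"translation":[0,0,0],"roll":0,"gripper":52},{"translation":[0,0,0],"roll":0,"gripper":52},{"translation":[0,0,0],"roll":0,"gripper":52}]'
python3 -m creep '[{"translation":[0,0,-20],"roll":0,"gripper":60},{"translation":[0,0,-55],"roll":0,"gripper":60},{"translation":[0,0,-95],"roll":0,"gripper":60},{"translation":[0,0,-135],"roll":0,"gripper":60},{"translation":[0,30,-150],"roll":0,"gripper":60}]'
python3 -m creep '[{"translation":[-5,40,0],"roll":0,"gripper":60},{"translation":[-10,80,0],"roll":0,"gripper":60},{"translation":[-15,120,0],"roll":0,"gripper":60},{"translation":[-20,160,0],"roll":0,"gripper":60},{"translation":[-25,195,0],"roll":0,"gripper":60}]'
python3 -m creep '[{"translation":[-5,40,0],"roll":0,"gripper":60},{"translation":[-10,70,0],"roll":0,"gripper":60},{"translation":[-15,100,0],"roll":0,"gripper":60},{"translation":[-20,100,0],"roll":0,"gripper":60},{"translation":[-20,100,0],"roll":0,"gripper":60}]'
python3 - <<'E'
from h import *
t=snap('top','t15.png');s=snap('side','s15.png');print(telemetry.get_obs()['position'])
for r in rects(t,(0,0,110),(40,90,255),'top',.045,roi=(300,190,110,110)): print('top bl',r)
for r in rects(t,(0,0,118),(40,110,255),'top',.044,roi=(140,190,45,50)): print('placed',r)
for r in rects(t,(100,120,60),(125,255,255),'top',.038,mina=15): print('blue',r)
for r in rects(t,(0,110,60),(9,255,255),'top',.036): print('bar',r)
print([[(r['bbox'],round(r['p'],2)) for r in viewer.recognise(c,'blank0')] for c in('top','side')])
E
```

```text
time: 39.35
position: [0.572, 0.234, 0.0107]
tool_rot: [0.999, 0.039, 0.0, -0.0]
ft_force: [0.7, -0.1, -1.0]
grip_width: 0.0375
grip_force: 20.0
time: 39.77
position: [0.5718, 0.2339, 0.0105]
tool_rot: [0.999, 0.039, 0.0, -0.0]
ft_force: [-0.8, 0.4, 0.2]
grip_width: 0.0512
grip_force: 0.0
time: 40.18
position: [0.5771, 0.2085, 0.1665]
tool_rot: [0.999, 0.041, 0.006, -0.002]
ft_force: [1.2, -0.9, 0.4]
grip_width: 0.0597
grip_force: 0.0
time: 40.6
position: [0.564, 0.0054, 0.1607]
tool_rot: [0.999, 0.039, 0.0, 0.0]
ft_force: [0.7, 0.4, -0.4]
grip_width: 0.0598
grip_force: 0.0
time: 41.02
position: [0.5511, -0.0951, 0.1603]
tool_rot: [0.999, 0.037, -0.001, -0.0]
ft_force: [-0.3, 0.8, 0.6]
grip_width: 0.0598
grip_force: 0.0
[ 0.55167011 -0.09299918  0.16033267]
top bl {'px': array([337., 262.]), 'xy': array([ 0.4545, -0.2386]), 'lw': array([70.9, 37.1]), 'yaw': 32.0, 'r': np.float64(0.513)}
placed {'px': array([160., 216.]), 'xy': array([0.5717, 0.2348]), 'lw': array([71.3, 35. ]), 'yaw': 2.5, 'r': np.float64(0.618)}
blue {'px': array([216., 246.]), 'xy': array([0.4932, 0.0832]), 'lw': array([24.1, 21.3]), 'yaw': -88.8, 'r': np.float64(0.5)}
blue {'px': array([218., 230.]), 'xy': array([0.5321, 0.0828]), 'lw': array([40.6, 26.9]), 'yaw': 1.2, 'r': np.float64(0.538)}
bar {'px': array([102., 240.]), 'xy': array([0.5053, 0.3892]), 'lw': array([104.,  35.]), 'yaw': 3.4, 'r': np.float64(0.638)}
bar {'px': array([296., 149.]), 'xy': array([ 0.763 , -0.1346]), 'lw': array([100.7,  31.5]), 'yaw': -62.4, 'r': np.float64(0.775)}
bar {'px': array([176., 148.]), 'xy': array([0.7631, 0.198 ]), 'lw': array([101.8,  32.8]), 'yaw': -10.3, 'r': np.float64(0.788)}
[[([152.4, 204.0, 19.6, 29.8], 0.9), ([323.9, 244.8, 27.2, 32.4], 0.76), ([210.4, 224.2, 20.1, 29.0], 0.18)], [([222.4, 277.6, 38.0, 23.7], 0.85), ([319.7, 158.7, 33.2, 18.7], 0.67)]]
```

Blank 1 is flat in its well at (0.572,0.235), and the jaw is fully open (y≈0.083). Next the second blank at (0.4545,-0.2386), yaw 32°.

Run:
```python
from h import *
print(go((.4545,-.2384,.15),np.radians(122)),telemetry.get_obs()['q'][5])
```

```text
(array([-108.9,  137.9,   10.4]), np.float64(-27.460119171234737)) 1.1258318300706391
```

```bash
python3 -m creep '[{"translation":[-22,28,3],"roll":-7,"gripper":60},{"translation":[-45,56,10],"roll":-14,"gripper":60},{"translation":[-67,84,10],"roll":-21,"gripper":60},{"translation":[-90,112,10],"roll":-27.5,"gripper":60},{"translation":[-109,138,10],"roll":-27.5,"gripper":60}]' 20
python3 -m creep '[{"translation":[0,0,0],"roll":0,"gripper":60},{"translation":[0,0,0],"roll":0,"gripper":60},{"translation":[0,0,0],"roll":0,"gripper":60}]'
python3 - <<'E'
from h import *
print(go((.4545,-.2384,.0146),np.radians(122)))
o=telemetry.get_obs();C=cam('wrist',o);im=snap('wrist','w16.png')
for r in rects(im,(0,0,130),(40,90,255),'wrist',.048,C,mina=400,roi=(180,100,160,230)): print('wr bl',r)
E
```

```text
time: 41.63
position: [0.4536, -0.239, 0.1503]
tool_rot: [0.96, 0.279, -0.0, -0.0]
ft_force: [0.2, -1.0, 0.1]
grip_width: 0.06
grip_force: 0.0
time: 41.88
position: [0.4547, -0.2386, 0.1505]
tool_rot: [0.961, 0.276, 0.0, -0.0]
ft_force: [0.1, 0.5, 0.4]
grip_width: 0.0604
grip_force: 0.0
(array([-1.000e-01, -2.000e-01,  1.359e+02]), np.float64(-0.015682394229543206))
wr bl {'px': array([260., 211.]), 'xy': array([ 0.4331, -0.2526]), 'lw': array([36.6, 15.1]), 'yaw': -58.0, 'r': np.float64(0.501)}
```

Run:
```python
from h import *
o=telemetry.get_obs();C=cam('wrist',o);im=cv2.imread('pics/w16.png')
a=np.radians(32);u=np.array([np.cos(a),np.sin(a),0]);c=np.array([.4545,-.2384,.048])
print(w2px('wrist',[c+u*.036,c,c-u*.036],C).round(0))
print([(int(r),im[r,258].tolist()) for r in range(110,250,7)])
v=np.array([-u[1],u[0],0]);print(w2px('wrist',[c+u*.02+v*.019,c+u*.02-v*.019],C).round(0));print(im[167,210:310:5].tolist())
print([(r['bbox'],round(r['p'],2)) for r in viewer.recognise('wrist','blank0')])
```

```text
[[259. 150.]
 [259. 186.]
 [258. 220.]]
[(110, [25, 43, 74]), (117, [23, 40, 69]), (124, [24, 42, 74]), (131, [23, 39, 65]), (138, [22, 38, 64]), (145, [62, 76, 86]), (152, [119, 145, 160]), (159, [109, 133, 148]), (166, [88, 107, 121]), (173, [88, 107, 121]), (180, [87, 107, 121]), (187, [88, 108, 122]), (194, [87, 108, 122]), (201, [88, 109, 124]), (208, [132, 164, 191]), (215, [194, 226, 237]), (222, [43, 76, 127]), (229, [44, 77, 128]), (236, [62, 107, 153]), (243, [136, 216, 244])]
[[239. 166.]
 [278. 166.]]
[[21, 35, 56], [22, 37, 61], [22, 38, 63], [23, 36, 58], [24, 39, 62], [22, 35, 54], [69, 85, 98], [88, 107, 121], [88, 107, 121], [88, 107, 121], [88, 107, 121], [88, 107, 121], [88, 107, 121], [87, 105, 119], [21, 34, 54], [24, 38, 64], [24, 40, 69], [22, 38, 65], [21, 35, 62], [20, 34, 61]]
[([239.8, 143.7, 39.9, 76.0], 0.79), ([2.5, 1.1, 220.7, 108.0], 0.45)]
```

Shadow explains the partial detection: the blank spans rows 148–219 and columns 240–278, as predicted. Descend and grasp.

```bash
python3 -m creep '[{"translation":[0,0,35],"roll":0,"gripper":60},{"translation":[0,0,70],"roll":0,"gripper":60},{"translation":[0,0,100],"roll":0,"gripper":60},{"translation":[0,0,125],"roll":0,"gripper":60},{"translation":[0,0,136],"roll":0,"gripper":60}]' 20
python3 -m creep '[{"translation":[0,0,0],"roll":0,"gripper":60},{"translation":[0,0,0],"roll":0,"gripper":32},{"translation":[0,0,0],"roll":0,"gripper":32},{"translation":[0,0,0],"roll":0,"gripper":32},{"translation":[0,0,0],"roll":0,"gripper":32}]'
python3 -m creep '[{"translation":[0,0,0],"roll":0,"gripper":32},{"translation":[0,0,0],"roll":0,"gripper":32},{"translation":[0,0,0],"roll":0,"gripper":32},{"translation":[0,0,0],"roll":0,"gripper":32}]'
python3 -m creep '[{"translation":[0,0,-10],"roll":0,"gripper":32},{"translation":[0,0,-30],"roll":0,"gripper":32},{"translation":[0,0,-60],"roll":0,"gripper":32},{"translation":[0,0,-90],"roll":0,"gripper":32},{"translation":[0,0,-125],"roll":0,"gripper":32}]'
python3 - <<'E'
from h import *
print(go((.4692,.2253,.15),np.radians(94.4)),telemetry.get_obs()['q'][[0,5]])
E
```

```text
time: 42.4
position: [0.4535, -0.237, 0.0116]
tool_rot: [0.961, 0.276, -0.001, -0.002]
ft_force: [-0.4, 1.0, -0.4]
grip_width: 0.0599
grip_force: 0.0
time: 42.82
position: [0.4551, -0.2403, 0.0159]
tool_rot: [0.961, 0.275, 0.001, 0.001]
ft_force: [-0.2, 0.6, -0.3]
grip_width: 0.0412
grip_force: 0.0
time: 43.15
position: [0.4548, -0.24, 0.0157]
tool_rot: [0.961, 0.275, 0.001, 0.001]
ft_force: [0.2, 2.0, 7.1]
grip_width: 0.0376
grip_force: 20.0
time: 43.57
position: [0.453, -0.239, 0.1403]
tool_rot: [0.961, 0.275, -0.001, -0.001]
ft_force: [0.8, -0.1, -1.2]
grip_width: 0.038
grip_force: 20.0
(array([ 259.3, -385.5,   -8.9]), np.float64(27.54127992148247)) [-0.70377853  0.30963421]
```

```bash
python3 -m creep '[{"translation":[14,-21,-4],"roll":0,"gripper":32},{"translation":[33,-50,-8],"roll":0,"gripper":32},{"translation":[53,-79,-8],"roll":0,"gripper":32},{"translation":[73,-108,-8],"roll":0,"gripper":32},{"translation":[93,-138,-8],"roll":0,"gripper":32}]'
python3 -m creep '[{"translation":[20,-29,0],"roll":0,"gripper":32},{"translation":[40,-58,0],"roll":0,"gripper":32},{"translation":[60,-87,0],"roll":0,"gripper":32},{"translation":[80,-118,0],"roll":0,"gripper":32},{"translation":[95,-141,0],"roll":0,"gripper":32}]'
python3 -m creep '[{"translation":[20,-30,0],"roll":7,"gripper":32},{"translation":[40,-60,0],"roll":14,"gripper":32},{"translation":[60,-88,0],"roll":21,"gripper":32},{"translation":[71,-106,0],"roll":27.5,"gripper":32},{"translation":[71,-106,0],"roll":27.5,"gripper":32}]'
python3 -m creep '[{"translation":[0,0,0],"roll":0,"gripper":32},{"translation":[0,0,0],"roll":0,"gripper":32}]'
python3 - <<'E'
from h import *
print(go((.4692,.2258,.0117),np.radians(94.4)))
o=telemetry.get_obs();C=cam('wrist',o);im=snap('wrist','w17.png')
for r in rects(im,(0,0,110),(40,90,255),'wrist',o['position'][2]+.0324,C,mina=300,roi=(220,140,80,190)): print('held',r)
E
```

```text
time: 43.98
position: [0.4598, -0.0722, 0.1482]
tool_rot: [0.962, 0.275, 0.0, 0.0]
ft_force: [1.0, 0.2, -1.7]
grip_width: 0.0378
grip_force: 20.0
time: 44.4
position: [0.4652, 0.099, 0.148]
tool_rot: [0.961, 0.276, 0.0, -0.0]
ft_force: [1.1, 0.7, -1.5]
grip_width: 0.0377
grip_force: 20.0
time: 44.82
position: [0.4701, 0.2282, 0.1481]
tool_rot: [0.999, 0.039, 0.001, -0.001]
ft_force: [0.2, -0.3, -2.0]
grip_width: 0.0377
grip_force: 20.0
time: 44.98
position: [0.4696, 0.2235, 0.1475]
tool_rot: [0.999, 0.04, -0.0, 0.0]
ft_force: [0.3, -0.8, -1.7]
grip_width: 0.0379
grip_force: 20.0
(array([-1.000e-01, -2.400e+00,  1.358e+02]), np.float64(0.17188652495349288))
held {'px': array([258., 299.]), 'xy': array([0.4412, 0.2223]), 'lw': array([36.7,  8.7]), 'yaw': -83.9, 'r': np.float64(0.494)}
held {'px': array([258., 237.]), 'xy': array([0.4797, 0.2254]), 'lw': array([35.3, 27.3]), 'yaw': -86.9, 'r': np.float64(0.53)}
held {'px': array([258., 200.]), 'xy': array([0.5013, 0.2269]), 'lw': array([35.8, 10.9]), 'yaw': -85.4, 'r': np.float64(0.55)}
held {'px': array([258., 155.]), 'xy': array([0.5235, 0.2294]), 'lw': array([23.7, 17. ]), 'yaw': -85.4, 'r': np.float64(0.572)}
```

```bash
python3 -m creep '[{"translation":[0,-2,30],"roll":0,"gripper":32},{"translation":[-1,-2,60],"roll":0,"gripper":32},{"translation":[-1,-2,85],"roll":0,"gripper":32},{"translation":[-1,-2,105],"roll":0,"gripper":32},{"translation":[-1,-2,112],"roll":0,"gripper":32}]'
python3 -m creep '[{"translation":[0,0,6],"roll":0,"gripper":32},{"translation":[0,0,12],"roll":0,"gripper":32},{"translation":[0,0,18],"roll":0,"gripper":32},{"translation":[0,0,23],"roll":0,"gripper":32},{"translation":[0,0,23],"roll":0,"gripper":32}]'
python3 -m creep '[{"translation":[0,0,1],"roll":0,"gripper":32},{"translation":[0,0,1],"roll":0,"gripper":32},{"translation":[0,0,1],"roll":0,"gripper":32}]'
```

```text
time: 45.45
position: [0.4673, 0.2239, 0.033]
tool_rot: [0.999, 0.038, -0.003, 0.001]
ft_force: [-0.7, -0.4, -1.1]
grip_width: 0.0376
grip_force: 20.0
time: 45.87
position: [0.469, 0.2259, 0.0122]
tool_rot: [0.999, 0.039, -0.0, 0.0]
ft_force: [-0.0, 0.2, -1.8]
grip_width: 0.0381
grip_force: 20.0
time: 46.12
position: [0.4693, 0.2262, 0.0118]
tool_rot: [0.999, 0.039, 0.0, -0.0]
ft_force: [-0.5, 0.0, -1.2]
grip_width: 0.0376
grip_force: 20.0
```

Seated at the expected height. Release, retreat and verify.

```bash
python3 -m creep '[{"translation":[0,0,0.5],"roll":0,"gripper":52},{"translation":[0,0,0.5],"roll":0,"gripper":52},{"translation":[0,0,0.5],"roll":0,"gripper":52},{"translation":[0,0,0.5],"roll":0,"gripper":52},{"translation":[0,0,0.5],"roll":0,"gripper":52}]'
python3 -m creep '[{"translation":[0,0,-20],"roll":0,"gripper":60},{"translation":[0,0,-55],"roll":0,"gripper":60},{"translation":[0,0,-95],"roll":0,"gripper":60},{"translation":[0,0,-135],"roll":0,"gripper":60},{"translation":[0,30,-155],"roll":0,"gripper":60}]'
python3 -m creep '[{"translation":[0,40,0],"roll":0,"gripper":60},{"translation":[0,80,0],"roll":0,"gripper":60},{"translation":[0,120,0],"roll":0,"gripper":60},{"translation":[0,160,0],"roll":0,"gripper":60},{"translation":[0,200,0],"roll":0,"gripper":60}]'
python3 -m creep '[{"translation":[0,40,0],"roll":0,"gripper":60},{"translation":[0,80,0],"roll":0,"gripper":60},{"translation":[0,120,0],"roll":0,"gripper":60},{"translation":[0,160,0],"roll":0,"gripper":60},{"translation":[0,200,0],"roll":0,"gripper":60}]'
python3 -m creep '[{"translation":[0,30,0],"roll":0,"gripper":60},{"translation":[0,60,0],"roll":0,"gripper":60},{"translation":[0,60,0],"roll":0,"gripper":60},{"translation":[0,60,0],"roll":0,"gripper":60},{"translation":[0,60,0],"roll":0,"gripper":60}]'
python3 - <<'E'
from h import *
t=snap('top','t18.png');o=telemetry.get_obs();print(o['position'],o['ft_force'])
for r in rects(t,(0,0,118),(40,110,255),'top',.044,roi=(92,190,93,92)): print('placed',r)
for r in rects(t,(100,120,60),(125,255,255),'top',.038,mina=15): print('blue',r)
for r in rects(t,(0,110,60),(9,255,255),'top',.036): print('bar',r)
print([[(r['bbox'],round(r['p'],2)) for r in viewer.recognise('top',n)] for n in('blank0','slip_dish','brush_pot','spray_bottle')])
snap('side','s18.png');print([[(r['bbox'],round(r['p'],2)) for r in viewer.recognise('side',n)] for n in('blank0','brush_pot','slip_dish')])
# jaw position, same features before/after
h=cv2.cvtColor(t,cv2.COLOR_BGR2HSV);m=cv2.inRange(h,(100,100,40),(125,255,255));ys,xs=np.where(m[222:258,200:250]);print('blue cols',xs.min()+200,xs.max()+200,px2w('top',[(xs.min()+200,240),(xs.max()+201,240)],.038)[:,1])
t0=cv2.imread('pics/top0.png');m=cv2.inRange(cv2.cvtColor(t0,cv2.COLOR_BGR2HSV),(100,100,40),(125,255,255));ys,xs=np.where(m[222:258,200:260]);print('blue0',px2w('top',[(xs.min()+200,240),(xs.max()+201,240)],.038)[:,1])
E
```

```text
time: 46.53
position: [0.4691, 0.226, 0.011]
tool_rot: [0.999, 0.039, 0.0, -0.0]
ft_force: [0.0, 0.2, -0.3]
grip_width: 0.0512
grip_force: 0.0
time: 46.95
position: [0.4736, 0.1996, 0.1704]
tool_rot: [0.999, 0.041, 0.004, -0.002]
ft_force: [2.0, 0.4, -0.1]
grip_width: 0.0599
grip_force: 0.0
time: 47.37
position: [0.4866, -0.005, 0.1662]
tool_rot: [0.999, 0.039, 0.0, 0.0]
ft_force: [1.3, -0.2, 0.8]
grip_width: 0.0598
grip_force: 0.0
time: 47.78
position: [0.502, -0.2047, 0.1659]
tool_rot: [0.999, 0.039, -0.0, -0.0]
ft_force: [1.1, 0.7, 0.2]
grip_width: 0.0601
grip_force: 0.0
time: 48.2
position: [0.5063, -0.2616, 0.1655]
tool_rot: [0.999, 0.039, -0.001, -0.001]
ft_force: [-0.0, 0.2, -0.4]
grip_width: 0.0601
grip_force: 0.0
[ 0.5063654  -0.26103454  0.16557135] [-1.02351434  0.00432385 -0.32396875]
placed {'px': array([161., 254.]), 'xy': array([0.469 , 0.2279]), 'lw': array([70.7, 34.6]), 'yaw': 2.5, 'r': np.float64(0.521)}
placed {'px': array([132., 257.]), 'xy': array([0.4613, 0.3017]), 'lw': array([83.3, 48.1]), 'yaw': 5.0, 'r': np.float64(0.551)}
placed {'px': array([131., 220.]),
[... 651 characters left out ...]
0.763 , -0.1346]), 'lw': array([100.7,  31.5]), 'yaw': -62.4, 'r': np.float64(0.775)}
bar {'px': array([176., 148.]), 'xy': array([0.7631, 0.1981]), 'lw': array([101.8,  32.9]), 'yaw': -10.3, 'r': np.float64(0.788)}
[[([154.5, 238.6, 16.4, 29.4], 0.82), ([155.2, 203.9, 16.7, 30.4], 0.69), ([86.3, 137.6, 46.1, 44.0], 0.35), ([203.0, 221.1, 93.0, 33.8], 0.32)], [], [([87.1, 135.5, 44.3, 46.4], 0.6)], [([357.4, 148.4, 37.3, 33.8], 0.81)]]
[[([223.5, 277.4, 41.1, 26.9], 0.72), ([268.9, 284.8, 40.7, 32.2], 0.65), ([264.1, 185.6, 56.1, 82.7], 0.47)], [([126.3, 275.6, 47.9, 72.6], 0.75)], [([166.8, 198.5, 27.4, 19.6], 0.75)]]
blue cols 211 221 [0.0955836  0.06615539]
blue0 [ 0.02870031 -0.00340492]
```

Both blanks are in their wells, the bar is in the trough, the jaw is at its stop, and the pot, dish and bottle have not moved. The robot is clear.

```bash
python3 -c "
from rig import hand_in
print(hand_in())"
```

```text
the job is handed in; nothing more can be done
None
```

The job is handed in at about 48 s: the bar was gauged for 1.7 s at about 5 N and laid in the trough, the jaw left fully open, and both blanks present are flat in their own wells; `hand_in()` gave no verdict.

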